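Load ultrasonic converters into a sloped test carrier

ROBOT

A 6-joint arm with a two-finger parallel gripper is mounted at the origin on the work surface. World frame = base frame: x ahead of the robot, y to its left, z up, the work surface at z = 0. Lengths are in mm, angles in rad, forces in N, time in s.
With the tool pointing down it reaches from about 300 to 775 mm from the base axis. Payload 14.6 kg.
Tool frame: the origin (TCP) lies between the finger pads; the fingertips stand 22 mm ahead of it and the grasp point (between the pads) lies 3 mm ahead of it (manip.tcp_to_tips is the distance from the TCP to the fingertips, in mm); y points along the fingers, z is the direction in which the jaws open and shut, and the axes are right-handed (so a half turn about y gives the same grasp; the last joint's range is limited). The gripper opens to 94 mm and grips with 3 to 60 N. Pads are 16 mm wide; open, the fingers measure 119 mm over their backs; the gripper's body (75 mm by 177 mm) begins 78 mm behind the grasp point.
Start: joints at [1.193, 0.3, 1.521, -0, 1.321, -0.067], TCP at [168.199, 523.64, 227.446] pointing down, gripper open.
Joint ranges: [-3.03, 3.03], [-0.79, 2.21], [0.23, 2.52], [-1.04, 4.18], [0, 3.07], [-2.55, 2.55]. Speed limits (rad/s): [2.22, 2.22, 2.57, 3.14, 3.14, 3.14].

INTERFACE

Orientations are given as [roll, pitch, yaw] about the fixed x, y, z axes, in that order (R = Rz(yaw) Ry(pitch) Rx(roll)).
In Python, from cell import manip gives the robot as it stands.
- The arm moves only by the shell command python3 -m jog 'ROWS' [OPENING] [FORCE]. ROWS is JSON, one flat list of numbers, 6 for each row, row after row: the shift along the tool's x, y, z in mm, then the turn, a rotation vector about the tool's x, y, z in degrees. A call has 1 to 10 rows; each row is the pose to reach, as a shift and turn from the pose commanded when the call began, along the tool's axes at that moment; what a row does not reach only later rows make up. A row lasts 1/12 s, in which the tool goes at most 41.7 mm and 7.16 degrees, less where a joint would pass 70% of its speed; a pose out of reach is approached as far as the arm can. A call with a gripper value outside its range is refused whole. OPENING is the finger opening in mm, from 0 to 94, set as the call begins (- or left out, the last holds). The fingers move at their own pace and stop on an object; FORCE is the grip in N (left out, the last holds). Time passes only in rows, so rows that repeat a pose let the fingers close. It gives the time, the measured TCP pose, the force and the opening at its end, in the units of the state.
- manip.read_state(): the state, without advancing time (a new reading comes with each control period).
- manip.camera(name): name is "side" or "top"; returns a dict with "img" (384x512x3 uint8, red, green, blue), "intrinsics" (3x3 intrinsics, pixels), "origin" and "orientation" of the camera in the world. Camera axes: x right, y down, z forward; pixel columns grow to the right and rows downward; lengths in mm; the calibration is good to about 2 mm. A picture is of the moment at which its call begins. There is no depth.
- manip.sign_off(): hands the job in, once; it reports no verdict.
Trained networks look in a picture, given as the dict that the camera call returned (one of the last four; its "shot" number tells which), for a name from the list of things; names that differ only in an ending like _2 or _b are one class to them, and where a whole thing is asked for, a point or a joint stands for the part that bears it (a point fixed in the world has none). Each returns a list of dicts, best first, with "score" (0 to 1); they miss things now and then, are a little off and sometimes report something else, mostly with a low value. They report only what shows in the picture. A call takes as long as a camera call.
- manip.masks_of(thing, picture): "pixels" (384x512 bool, what is visible of it) and "xy" ([column, row] in pixels, amid what is visible of it).
- manip.tip_of(thing, picture): "xy" ([column, row] in pixels: a listed point, or the origin of a listed thing).
The state is a dict: "clock": time; "joints": joint angles; "qd": joint speeds; "effort": joint torques, N m; "eef_pos": TCP position; "eef_rot": TCP orientation; "wrist_force": force on the tool from outside, world axes, zero at the start; "moment": the same for the moment, N m; "finger_gap": finger opening in mm.
Only numpy, scipy, OpenCV 4.12 (cv2) and the standard library are available. Lean on these libraries where they do the work, as an engineer would, in place of code of your own. Each camera call takes 0.05 s, during which the arm holds its last target.

TASK

Stand the two loose converters in the two empty cells of the sloped carrier, one per cell, each on its foot all the way down and square in its cell, with its cable socket facing out through the slot in the cell's front wall so that the leads can be plugged in. The ceramics inside crack easily, so set them down gently, never drop or tip them over, and leave the converters already loaded and the other things on the bench where they are.

Things in the scene. Friction and masses are not known exactly. Their poses are not given: they have to be found in the camera images.
- conv_a: ultrasonic converter standing upright on the bench: steel cylinder 52 mm in diameter, 142 mm tall, 0.5-0.85 kg; 56 mm rings at 8-20 and 128-138 mm above its foot, flat foot 46 mm in diameter. Origin: centre of the foot; z up its axis. A cable socket sticks out along its own -x. Grip it on the bare cylinder between socket and top ring, 72 to 128 mm up.
- conv_b: second converter, same as conv_a, also starts standing upright on the bench
- conv_a_plug (a point): centre of the outer end of conv_a's cable socket: 50 mm from the axis, 58 mm above the foot; the socket is round, 20 mm thick at its root and 16 mm at this end
- conv_b_plug (a point): centre of the outer end of conv_b's cable socket (same sizes)
- conv_c: same kind of converter, already seated in the carrier with its socket in the slot; leave alone
- conv_d: another converter already seated in the carrier; leave alone
- conv_c_plug (a point): centre of the outer end of conv_c's cable socket
- conv_d_plug (a point): centre of the outer end of conv_d's cable socket
- crate: fixed carrier: grey sheet-metal crate on an aluminium stand, a row of four cells 70 mm apart, sloped 35 degrees so they open up and to the front. A cell is 66 mm wide, 59 mm deep front to back inside; walls 4 mm thick, rims 76 mm above the pads along the slope; slot 30 mm wide, rim to floor, mid front wall. Origin: on the bench 45 mm under the middle of the pads' row; x level, front to back; z up.
- pad_1: black rubber pad, the floor of one empty cell. Origin: on the pad's top where a seated converter's axis stands (mid-width, 26 mm behind the inside of the front wall; a converter has 2 mm of play to the front, 5 mm to the back); z is the cell's axis, 35 degrees from vertical towards the front; x from the slotted front wall to the back wall, y along the row.
- pad_2: the same pad in the other empty cell, same axes as pad_1
- pad_3: the same pad in the cell that holds conv_c
- pad_4: the same pad in the cell that holds conv_d
- horn: bystander: stepped steel sonotrode standing on its 48 mm wide end, 127 mm tall; origin under its centre
- spanner: bystander: dark hook spanner lying flat, 190 mm long along x, 8 mm thick
- bottle: bystander: white plastic bottle, 66 mm diameter, 160 mm tall; origin under its centre

How it is judged:
By the outcome, as a careful person would: the job done as asked, in the order asked, and still so for the second after the job is handed in, with the robot touching nothing.
It also fails if it takes over 58 s, if anything falls off the work surface, if the arm or the gripper's body presses on something with over 40 N, if the wrist force passes 120 N, or if a joint passes its speed limit or range.

## Working session

There is one attempt and no reset: what is moved stays moved. The work goes in short steps, Python scripts to look and compute and a shell command to move; the robot and the scene stay as the last step left them, time stands still between calls to the robot, and variables do not carry over. Pictures are saved under pics/ and viewed, and the job is handed in when it is done.

```bash
ls -la; mkdir -p pics
python3 - <<'E'
from cell import manip
import cv2
print(manip.read_state())
for n in ("side","top"):
    c=manip.camera(n); print(n,c["intrinsics"],c["origin"],c["orientation"],c["shot"])
    cv2.imwrite(f"pics/{n}0.png",c["img"][:,:,::-1])
E
```

```text
total 12
drwxr-xr-x  3 agent agent 4096 Dec  6 02:15 .
drwxr-xr-x 23 root  root  4096 Dec  6 02:15 ..
drwxr-xr-x  2 agent agent 4096 Dec  6 02:15 pics
{'clock': 0.0, 'joints': array([ 1.19340798e+00,  3.00467457e-01,  1.52163941e+00,  1.56739719e-05,
        1.32070934e+00, -6.66076134e-02]), 'qd': array([ 0.00084313, -0.0006866 , -0.00193498,  0.00180794, -0.00075328,
       -0.00164779]), 'effort': array([ 5.43309987e-03, -5.31813169e+01, -3.52746499e+01,  7.11041735e-02,
        2.42605212e-02, -7.72199337e-05]), 'eef_pos': array([168.09716002, 523.40619973, 226.86364558]), 'eef_rot': array([-1.57201616e+00,  9.65858449e-05, -3.10784681e-01]), 'wrist_force': array([-0.21208168, -0.08594444,  0.13038164]), 'moment': array([0.01128827, 0.0425178 , 0.03441432]), 'finger_gap': 94.1785522064777}
side [[368.62495998   0.         255.02633138]
 [  0.         368.62495998 188.26323791]
 [  0.           0.           1.        ]] [ 418.10967178 -983.41616916  815.16685276] [-2.19983603  0.01272692 -0.18090318] 1
top [[359.90378694   0.         253.98656806]
 [  0.         359.90378694 191.30554602]
 [  0.           0.           1.        ]] [ 362.31903347   60.45386192 1137.5494182 ] [-2.95761236 -0.01400737 -1.54701657] 2
```

View pics/side0.png

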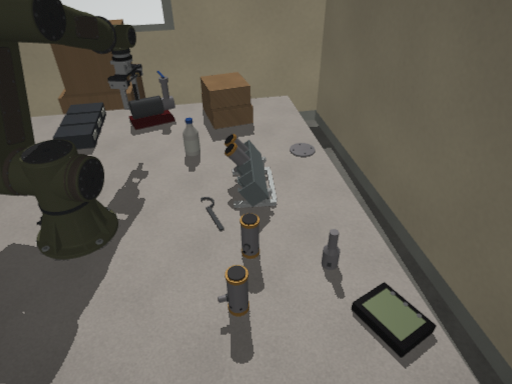

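View pics/top0.png

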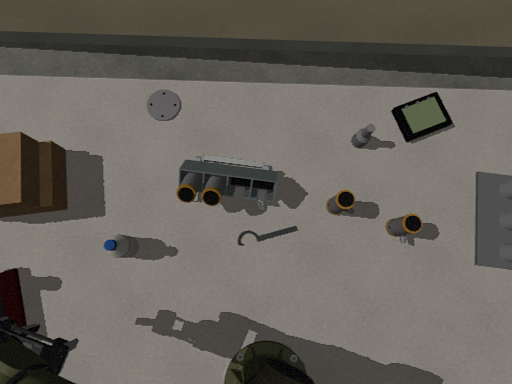

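The pictures show the crate at about (228,180) in top, with c and d in its two left cells and the two right cells empty. The loose converters stand at about (342,203) and (403,226) in top. Next I'll localise them with the networks.

```bash
cat > h.py <<'E'
import numpy as np
from scipy.spatial.transform import Rotation as Ro
def R(r): return Ro.from_euler('xyz',r).as_matrix()
def ray(c,xy):
    K=np.array(c["intrinsics"]); d=np.linalg.solve(K,[xy[0],xy[1],1.]); d=R(c["orientation"])@d
    return np.array(c["origin"]),d/np.linalg.norm(d)
def atz(c,xy,z):
    o,d=ray(c,xy); return o+d*(z-o[2])/d[2]
def tri(rs):
    A=np.zeros((3,3));b=np.zeros(3)
    for o,d in rs:
        P=np.eye(3)-np.outer(d,d);A+=P;b+=P@o
    p=np.linalg.solve(A,b); res=[np.linalg.norm((np.eye(3)-np.outer(d,d))@(p-o)) for o,d in rs]
    return p,res
def proj(c,p):
    q=R(c["orientation"]).T@(np.asarray(p,float)-np.array(c["origin"])); u=np.array(c["intrinsics"])@q; return u[:2]/u[2]
E
python3 - <<'E'
from cell import manip
import pickle
S=manip.camera("side");T=manip.camera("top")
pickle.dump((S,T),open("p0.pkl","wb"))
for n in ["conv_a","conv_a_plug","pad_1","crate","horn","spanner","bottle"]:
    for c,l in((S,"S"),(T,"T")):
        print(n,l,[(d["xy"].round(1).tolist() if hasattr(d["xy"],"round") else d["xy"],round(d["score"],2)) for d in manip.tip_of(n,c)])
E
```

```text
conv_a S [([233.9, 310.2], 0.85), ([254.2, 171.5], 0.69), ([249.6, 251.1], 0.68), ([250.5, 162.8], 0.48)]
conv_a T [([219.0, 177.1], 0.76), ([332.7, 207.9], 0.7), ([196.3, 173.9], 0.68), ([391.0, 225.0], 0.56)]
conv_a_plug S [([244.8, 248.8], 0.81)]
conv_a_plug T [([353.0, 213.5], 0.92)]
pad_1 S []
pad_1 T [([241.8, 177.7], 0.61), ([265.9, 182.0], 0.45)]
crate S [([255.2, 187.5], 0.68)]
crate T [([230.3, 179.8], 0.57), ([216.0, 176.7], 0.46)]
horn S [([330.0, 264.1], 0.67), ([238.7, 311.1], 0.39)]
horn T [([359.1, 140.7], 0.71), ([265.7, 183.8], 0.28)]
spanner S [([212.2, 213.1], 0.76)]
spanner T [([269.7, 237.0], 0.74)]
bottle S [([191.8, 152.9], 0.74)]
bottle T [([127.4, 245.6], 0.83)]
```

Run:
```python
import pickle,cv2,numpy as np
S,T=pickle.load(open("p0.pkl","rb"))
def crop(c,x,y,w,h,f): return cv2.resize(c["img"][y:y+h,x:x+w,::-1],None,fx=f,fy=f,interpolation=cv2.INTER_CUBIC)
cv2.imwrite("pics/a1.png",crop(T,170,150,120,80,6)); cv2.imwrite("pics/a2.png",crop(T,310,170,130,90,6))
cv2.imwrite("pics/a3.png",crop(S,200,120,90,90,6)); cv2.imwrite("pics/a4.png",crop(S,205,205,100,120,5))
from h import *
for n,p in [("a?",([233.9,310.2],[391,225.])),("b?",([249.6,251.1],[332.7,207.9])),("plug?",([244.8,248.8],[353,213.5])),("crate",([255.2,187.5],[230.3,179.8]))]:
    print(n,tri([ray(S,p[0]),ray(T,p[1])]),atz(S,p[0],0),atz(T,p[1],0))
for n,xy in [("p1",[241.8,177.7]),("p2",[265.9,182])]: print(n,atz(T,xy,50))
```

```text
a? (array([ 468.64966755, -390.70264075,   -5.97537653]), [np.float64(8.883622635957451), np.float64(8.883622635957561)]) [ 459.46496724 -395.93553805    0.        ] [ 476.96577811 -388.23858269    0.        ]
b? (array([ 530.06863757, -202.18960688,    5.63304673]), [np.float64(3.824984761933543), np.float64(3.8249847619334134)]) [ 534.73850555 -196.21631508    0.        ] [ 5.27019356e+02 -2.03374643e+02  2.27373675e-13]
plug? (array([ 507.78950006, -249.205399  ,   65.9279712 ]), [np.float64(5.683643861139591), np.float64(5.683643861139554)]) [ 521.9143881  -183.80481689    0.        ] [ 510.65471874 -268.04646674    0.        ]
crate (array([610.89105814, 127.06345018,  -1.44365583]), [np.float64(0.4392627029484128), np.float64(0.4392627029486901)]) [611.00071864 125.22054129   0.        ] [610.12704692 126.97977021   0.        ]
p1 [606.83439112  88.75282901  50.        ]
p2 [595.23365771  13.92469613  50.        ]
```

View pics/a1.png

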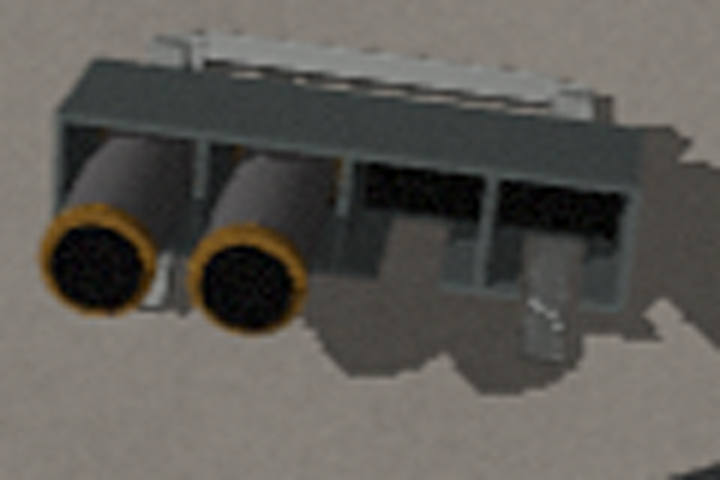

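View pics/a2.png

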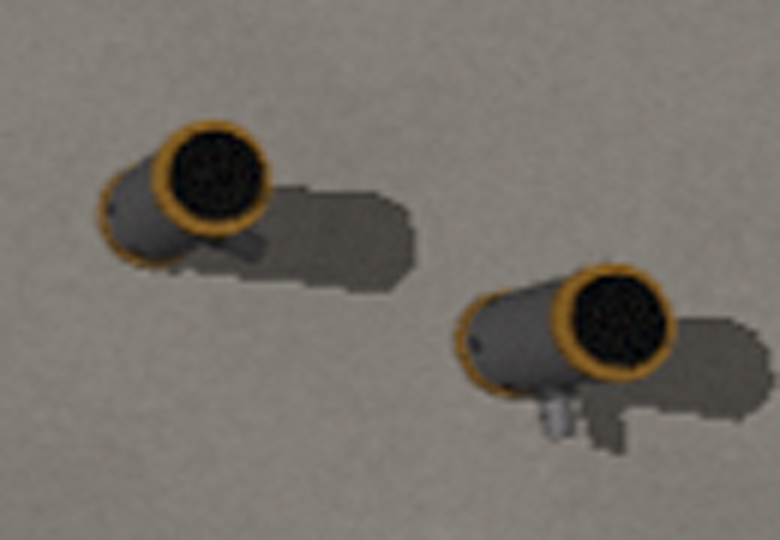

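View pics/a3.png

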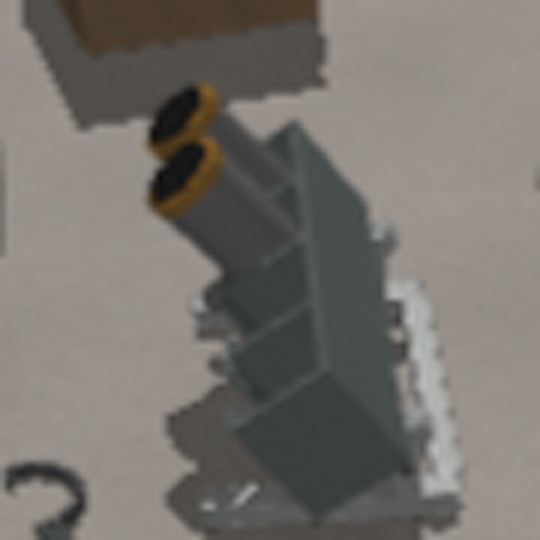

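View pics/a4.png

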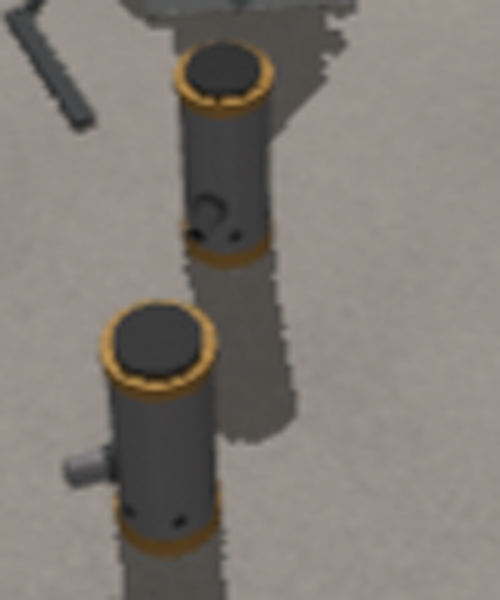

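```bash
cat > fit.py <<'E'
import pickle,numpy as np
from h import *
from scipy.optimize import least_squares
S,T=pickle.load(open("p0.pkl","rb"))
t=lambda x,y:np.array([x/6+170,y/6+150]); s=lambda x,y:np.array([x/6+200,y/6+120])
t0=np.radians(35)
ez=np.array([-np.sin(t0),0,np.cos(t0)]); ex=np.array([np.cos(t0),0,np.sin(t0)]); ey=np.array([0,1,0])
# (cam, pixel, pad-frame x,y,z)
obs=[(T,t(62,116),37,142,76),(T,t(637,188),37,-142,76),(T,t(627,311),-30,-142,76),
     (S,s(235,428),-30,-142,76),(S,s(327,370),37,-142,76),(S,s(295,122),37,142,76)]
def w(p,v):
    Rz=Ro.from_euler('z',p[2]).as_matrix()
    return Rz@(ex*v[0]+ey*v[1]+ez*v[2]+np.array([0,0,45]))+np.array([p[0],p[1],0])
if __name__=="__main__":
    def f(q):
        r=[]
        for c,px,*v in obs: r+=list(proj(c,w(q,v))-px-(q[3:5] if c is T else q[5:7]))
        return np.array(r+list(q[3:7]/0.7*.7))
    q=least_squares(f,[611,127,0,0,0,0,0]).x
    print("crate",q.round(3)); r=f(q)[:12].reshape(-1,2); print(r.round(1))
    for y in(-105,-35,35,105): print(y,w(q,[0,y,0]).round(1))
    for n,tt,ts,pt,ps in [("near",(345.8,198.7),(249.6,218.8),(353,212),(247,247)),("far",(412.2,223.7),(236.6,273),(403,242),(219.4,299.4))]:
        a,ra=tri([ray(T,tt),ray(S,ts)]); b,rb=tri([ray(T,pt),ray(S,ps)])
        print(n,"top",a.round(1),ra[0].round(1),atz(T,tt,142).round(1),atz(S,ts,142).round(1))
        print("  plug",b.round(1),rb[0].round(1),atz(T,pt,58).round(1),atz(S,ps,58).round(1))
        d=b-a; print("  ang",np.degrees(np.arctan2(d[1],d[0])),np.hypot(d[0],d[1]))
E
python3 fit.py
```

```text
crate [ 6.10868e+02  1.24359e+02 -9.90000e-02  2.90000e-02 -5.51000e-01
 -5.97000e-01 -1.27000e-01]
[[-1.  -0.3]
 [ 1.2 -0.3]
 [-0.2  0.1]
 [-0.7  0.7]
 [ 0.3 -0.1]
 [-0.2 -0.7]]
-105 [600.5  19.9  45. ]
-35 [607.4  89.5  45. ]
35 [614.3 159.2  45. ]
105 [621.2 228.8  45. ]
near top [ 534.8 -208.5  139.6] 0.9 [ 533.5 -207.8  142. ] [ 535.3 -211.1  142. ]
  plug [ 513.1 -248.1   70.5] 7.0 [ 507.7 -251.4   58. ] [ 521.8 -234.8   58. ]
  ang -118.79919390437564 45.16963288489983
far top [ 470.5 -393.9  137.4] 2.2 [ 467.8 -391.7  142. ] [ 472.3 -397.6  142. ]
  plug [ 423.3 -399.4   57.1] 2.2 [ 421.1 -399.1   58. ] [ 425.5 -400.    58. ]
  ang -173.2781048890348 47.465174630690925
```

```bash
cat >> fit.py <<'E'
    for n,tt,ts,pt,ps in [("near",(345.8,198.7),(249.6,218.8),(353,212),(244.8,248.8)),("far",(412.2,223.7),(236.6,273),(403,242),(219.4,299.4))]:
        def g(q):
            top=[q[0],q[1],142]; pl=[q[0]+50*np.cos(q[2]),q[1]+50*np.sin(q[2]),58]
            return np.r_[proj(T,top)-tt,proj(S,top)-ts,proj(T,pl)-pt,proj(S,pl)-ps]
        z=least_squares(g,[500,-300,-2.5]); print(n,z.x[:2].round(1),np.degrees(z.x[2]).round(1),z.fun.round(1))
        # draw
        if n=="near": out=[(T,T["img"].copy()),(S,S["img"].copy())]
        for c,im in out:
            pass
        q=z.x
        for i,(c,im) in enumerate(out):
            im=im if n=="near" else im
            P=lambda v:tuple((proj(c,v)*6).round().astype(int))
            import cv2
            if n=="near": im=cv2.resize(im,None,fx=6,fy=6,interpolation=cv2.INTER_CUBIC); out[i]=(c,im)
            for zz,r in((0,23),(8,28),(138,28),(142,23)):
                pts=np.array([P([q[0]+r*np.cos(a),q[1]+r*np.sin(a),zz]) for a in np.linspace(0,6.28,60)]); cv2.polylines(im,[pts],True,(0,255,0),1)
            u=np.array([np.cos(q[2]),np.sin(q[2]),0]);v=np.array([-u[1],u[0],0])
            pts=np.array([P(np.r_[q[:2],58]+50*u+8*(v*np.cos(a)+np.array([0,0,1])*np.sin(a))) for a in np.linspace(0,6.28,40)]);cv2.polylines(im,[pts],True,(255,0,0),1)
    cv2.imwrite("pics/b_t.png",out[0][1][170*6:260*6,310*6:440*6,::-1]); cv2.imwrite("pics/b_s.png",out[1][1][210*6:320*6,200*6:300*6,::-1])
E
python3 fit.py|tail -2
```

```text
near [ 535.5 -206.8] -120.6 [-0.4 -0.7 -0.2 -1.  -0.5 -0.8 -1.1  2.5]
far [ 471.9 -394.4] -173.9 [ 0.9 -1.5 -0.4 -1.   0.2 -0.4 -1.3  0.1]
```

View pics/b_t.png

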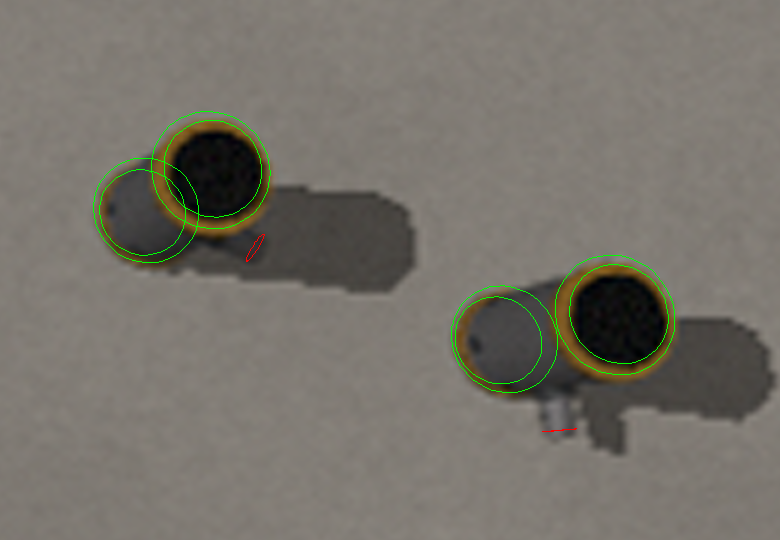

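View pics/b_s.png

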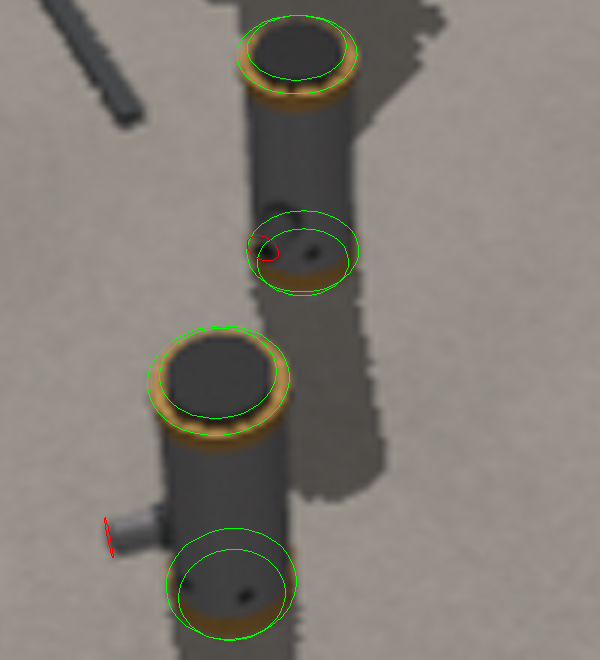

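Run:
```python
import pickle,cv2,numpy as np
S,T=pickle.load(open("p0.pkl","rb"))
def crop(c,x,y,w,h,f): 
    im=c["img"][y:y+h,x:x+w,::-1].astype(float); im=np.clip(im*2.6-60,0,255).astype(np.uint8)
    return cv2.resize(im,None,fx=f,fy=f,interpolation=cv2.INTER_CUBIC)
a=crop(S,232,210,40,50,12);b=crop(T,320,185,50,50,12)[:600]
a=cv2.copyMakeBorder(a,0,0,0,0,0)
h=600; cv2.imwrite("pics/c.png",cv2.resize(np.hstack([a,b]),None,fx=.72,fy=.72))
```

```text
(no output)
```

View pics/c.png

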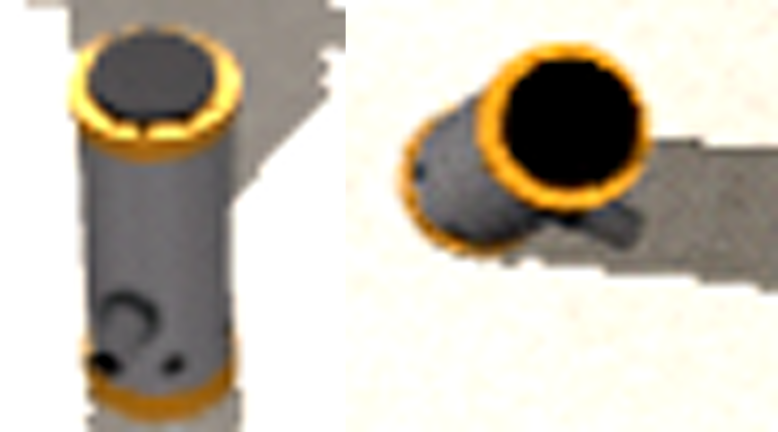

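The looped overlays match the pictures to about 1 px. The near socket points at about -117° and the far one at about -174°. Next I plan the first approach.

```bash
cat > plan.py <<'E'
import sys,numpy as np
from cell import manip
from h import *
th=np.radians(35)
def Rt(yaw,tilt): # tool z along yaw direction (jaws), y pointing down, tilted forward by tilt deg
    y,t=np.radians(yaw),np.radians(tilt)
    x=np.array([np.cos(y),np.sin(y),0]);z=np.array([0,0,1.])
    tz=x*np.cos(t)+z*np.sin(t); ty=-(-x*np.sin(t)+z*np.cos(t)); tx=np.cross(ty,tz)
    return np.c_[tx,ty,tz]
def rel(pos,Rm,s=None):
    s=s or manip.read_state(); R0=R(s["eef_rot"]); p0=np.array(s["eef_pos"])
    rv=Ro.from_matrix(R0.T@Rm).as_rotvec(degrees=True)
    return np.r_[R0.T@(np.array(pos)-p0),rv]
def show(*wp):
    s=manip.read_state(); print(round(s["clock"],2),"pos",s["eef_pos"].round(1),"F",s["wrist_force"].round(1),"gap",round(s["finger_gap"],1),"q",s["joints"].round(2))
    for p,yw,t in wp: print(p,yw,t,rel(p,Rt(yw,t),s).round(1).tolist())
E
python3 - <<'E'
from plan import *
show(([533.5,-207,260],63,0),([533.5,-207,107],63,0))
E
```

```text
0.9 pos [168.2 523.6 227.5] F [-1.  -0.3  0.6] gap 93.8 q [ 1.19  0.3   1.52 -0.    1.32 -0.07]
[533.5, -207, 260] 63 0 [571.2, -32.5, -583.9, -0.0, 9.2, 0.0]
[533.5, -207, 107] 63 0 [571.2, 120.5, -583.9, -0.0, 9.2, 0.0]
```

```bash
python3 -m jog '[8,-8,-8,0,0,0, 28,-20,-28,0,0.5,0, 56,-30,-57,0,1,0, 84,-32,-86,0,1.5,0, 112,-32,-115,0,2,0, 140,-32,-143,0,2.5,0, 168,-32,-172,0,3,0, 196,-32,-200,0,3.5,0, 224,-32,-229,0,4,0, 252,-32,-258,0,4.5,0]' 94 40
python3 - <<'E'
from plan import *
show(([533.5,-207,260],63,0),([533.5,-207,107],63,0))
E
```

```text
clock: 1.73
eef_pos: [329.3, 198.6, 260.2]
eef_rot: [-1.57, -0.001, -0.39]
wrist_force: [0.3, 0.1, -0.5]
finger_gap: 94.2
1.73 pos [329.3 198.6 260.2] F [ 0.3  0.1 -0.5] gap 94.2 q [ 0.45 -0.11  1.89 -0.    1.36 -0.73]
[533.5, -207, 260] 63 0 [342.9, 0.2, -297.7, -0.1, 4.7, 0.1]
[533.5, -207, 107] 63 0 [342.7, 153.2, -297.8, -0.1, 4.7, 0.1]
```

```bash
python3 -m jog '[30,0,-26,0,0.5,0, 60,0,-52,0,1,0, 90,0,-78,0,1.5,0, 120,0,-104,0,2,0, 150,0,-130,0,2.5,0, 180,0,-156,0,3,0, 210,0,-182,0,3.5,0, 240,0,-208,0,4,0, 270,0,-234,0,4.5,0, 295,0,-256,0,4.7,0]'
python3 - <<'E'
from plan import *
show(([533.5,-207,260],63,0),([533.5,-207,107],63,0))
E
```

```text
clock: 2.57
eef_pos: [505.0, -150.8, 260.0]
eef_rot: [-1.571, -0.001, -0.473]
wrist_force: [-0.7, -0.2, 0.1]
finger_gap: 94.3
2.57 pos [ 505.  -150.8  260. ] F [-0.7 -0.2  0.1] gap 94.3 q [-0.36  0.22  1.54 -0.    1.38 -1.46]
[533.5, -207, 260] 63 0 [50.9, 0.0, -37.0, 0.0, -0.1, 0.0]
[533.5, -207, 107] 63 0 [50.8, 153.0, -37.0, 0.0, -0.1, 0.0]
```

```bash
python3 -m jog '[25,0,-18,0,0,0, 42,0,-31,0,0,0, 50,5,-36.5,0,0,0, 51,20,-37,0,0,0, 51,28,-37,0,0,0, 51,30,-37,0,0,0, 51,30,-37,0,0,0]'
python3 - <<'E'
from plan import *
import cv2
show(([533.5,-207,107],63,0))
S=manip.camera("side");T=manip.camera("top")
f=lambda c,x,y,w,h,k:cv2.resize(c["img"][y:y+h,x:x+w,::-1],None,fx=k,fy=k,interpolation=cv2.INTER_CUBIC)
cv2.imwrite("pics/d.png",np.hstack([f(T,290,140,120,120,4),f(S,190,170,80,120,4)]))
E
```

```text
clock: 3.15
eef_pos: [533.1, -203.3, 229.3]
eef_rot: [-1.571, 0.001, -0.471]
wrist_force: [-0.4, 0.3, 1.2]
finger_gap: 94.2
3.15 pos [ 533.1 -203.3  229.3] F [-0.4  0.3  1.2] gap 94.2 q [-0.43  0.35  1.46  0.    1.34 -1.53]
[533.5, -207, 107] 63 0 [2.1, 122.3, -3.1, 0.0, 0.0, -0.1]
```

View pics/d.png

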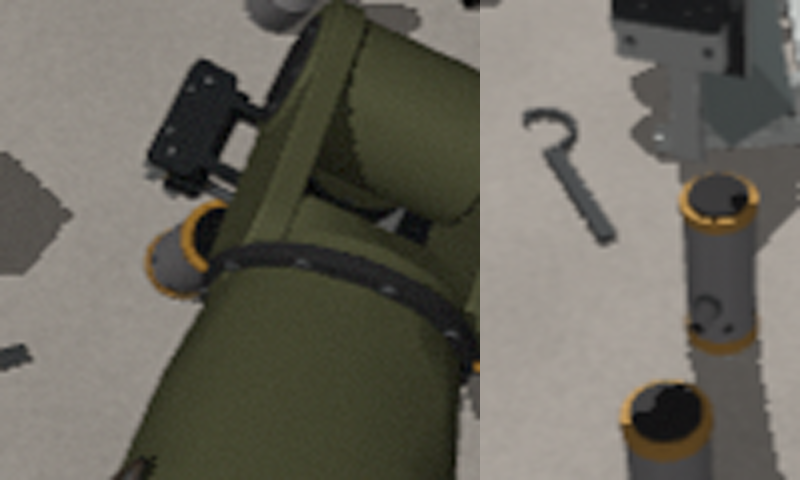

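```bash
python3 -m jog '[2,15,-3,0,0,0, 2.5,40,-4,0,0,0, 2.5,65,-4,0,0,0, 2.5,90,-4,0,0,0, 2.5,110,-4,0,0,0, 2.5,120,-4,0,0,0, 2.5,122,-4,0,0,0, 2.5,122,-4,0,0,0]'
python3 - <<'E'
from plan import *
show(([534,-208,107],63,0))
E
```

```text
clock: 3.92
eef_pos: [534.3, -208.7, 108.1]
eef_rot: [-1.571, -0.0, -0.471]
wrist_force: [-0.1, -0.7, 0.0]
finger_gap: 93.9
3.92 pos [ 534.3 -208.7  108.1] F [-0.1 -0.7  0. ] gap 93.9 q [-0.44  0.47  1.57 -0.    1.09 -1.54]
[534, -208, 107] 63 0 [-0.6, 1.1, 0.5, -0.0, 0.0, 0.0]
```

Close in the jaws gently, with a low force at first so a mis-centred converter slides rather than tips.

```bash
python3 -m jog '[0,1,0,0,0,0, 0,1,0,0,0,0, 0,1,0,0,0,0, 0,1,0,0,0,0, 0,1,0,0,0,0, 0,1,0,0,0,0]' 60 5; python3 -m jog '[0,0,0,0,0,0, 0,0,0,0,0,0, 0,0,0,0,0,0, 0,0,0,0,0,0, 0,0,0,0,0,0]' 45 5
python3 - <<'E'
from plan import *
import cv2
show()
S=manip.camera("side")
f=lambda c,x,y,w,h,k:cv2.resize(c["img"][y:y+h,x:x+w,::-1],None,fx=k,fy=k,interpolation=cv2.INTER_CUBIC)
cv2.imwrite("pics/e.png",f(S,190,170,100,120,5))
E
```

```text
clock: 4.42
eef_pos: [534.1, -208.7, 106.7]
eef_rot: [-1.571, -0.0, -0.471]
wrist_force: [-0.2, 1.0, -0.3]
finger_gap: 60.6
clock: 4.83
eef_pos: [534.1, -208.7, 106.6]
eef_rot: [-1.571, -0.0, -0.471]
wrist_force: [1.3, 0.6, 0.7]
finger_gap: 55.5
4.83 pos [ 534.1 -208.7  106.6] F [1.3 0.6 0.7] gap 55.5 q [-0.44  0.48  1.58  0.    1.09 -1.54]
```

View pics/e.png

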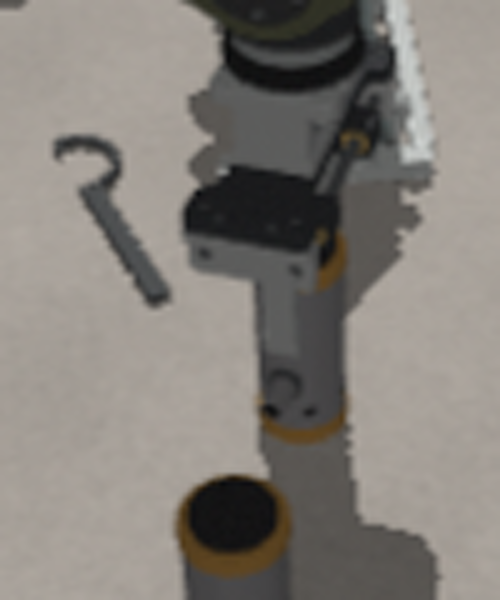

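```bash
python3 -m jog '[0,0,0,0,0,0, 0,0,0,0,0,0, 0,0,0,0,0,0, 0,0,0,0,0,0]' 45 15;  python3 -m jog '[0,0,0,0,0,0, 0,0,0,0,0,0, 0,0,0,0,0,0]' 45 50
```

```text
clock: 5.22
eef_pos: [534.1, -208.7, 106.5]
eef_rot: [-1.571, -0.0, -0.471]
wrist_force: [0.9, 1.1, 2.5]
finger_gap: 55.3
clock: 5.47
eef_pos: [534.1, -208.7, 106.5]
eef_rot: [-1.571, -0.0, -0.471]
wrist_force: [1.0, 1.3, 4.0]
finger_gap: 55.0
```

```bash
python3 -m jog '[0,0,0,0,0,0, 0,0,0,0,0,0, 0,3,0,0,0,0, 0,6,0,0,0,0, 0,6,0,0,0,0]' 66 15; python3 -m jog '[0,0,0,0,0,0, 0,0,0,0,0,0, 0,0,0,0,0,0, 0,0,0,0,0,0, 0,0,0,0,0,0, 0,0,0,0,0,0]' 45 15
python3 - <<'E'
from plan import *
import cv2
show()
S=manip.camera("side")
f=lambda c,x,y,w,h,k:cv2.resize(c["img"][y:y+h,x:x+w,::-1],None,fx=k,fy=k,interpolation=cv2.INTER_CUBIC)
cv2.imwrite("pics/f.png",f(S,220,195,60,70,9))
E
```

```text
clock: 5.88
eef_pos: [533.6, -208.6, 99.5]
eef_rot: [-1.571, 0.001, -0.471]
wrist_force: [0.2, 0.2, 0.1]
finger_gap: 65.9
clock: 6.38
eef_pos: [534.0, -208.7, 100.4]
eef_rot: [-1.571, 0.0, -0.471]
wrist_force: [0.3, 1.0, -1.6]
finger_gap: 55.4
6.38 pos [ 534.  -208.7  100.4] F [ 0.3  1.  -1.6] gap 55.4 q [-0.44  0.48  1.58  0.    1.08 -1.54]
```

View pics/f.png

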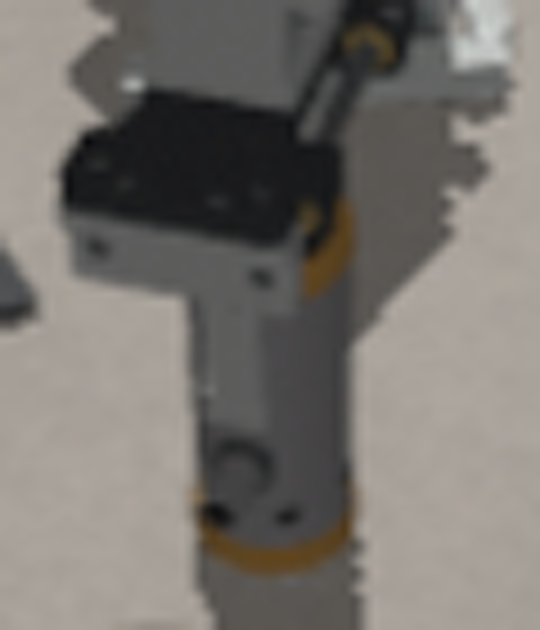

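```bash
python3 -m jog '[0,0,0,0,0,0, 0,0,0,0,0,0, 0,-3,0,0,0,0, 0,-6,0,0,0,0, 0,-6,0,0,0,0]' 62 15; python3 -m jog '[0,0,0,0,0,0, 0,0,0,0,0,0, 0,0,0,0,0,0, 0,0,0,0,0,0]' 45 15;python3 -m jog '[0,0,0,0,0,0, 0,0,0,0,0,0, 0,0,0,0,0,0]' 45 55;python3 -m jog '[0,-2,0,0,0,0, 0,-10,0,0,0,0, 0,-20,0,0,0,0, 0,-28,0,0,0,0, 0,-30,0,0,0,0, 0,-30,0,0,0,0]'
python3 - <<'E'
from plan import *
import cv2
show()
S=manip.camera("side")
f=lambda c,x,y,w,h,k:cv2.resize(c["img"][y:y+h,x:x+w,::-1],None,fx=k,fy=k,interpolation=cv2.INTER_CUBIC)
cv2.imwrite("pics/g.png",f(S,220,185,60,70,9))
E
```

```text
clock: 6.85
eef_pos: [534.4, -208.9, 107.4]
eef_rot: [-1.571, -0.001, -0.471]
wrist_force: [-0.7, -0.9, 0.9]
finger_gap: 62.1
clock: 7.18
eef_pos: [534.2, -208.7, 106.6]
eef_rot: [-1.571, -0.0, -0.471]
wrist_force: [0.4, -0.4, 2.8]
finger_gap: 55.6
clock: 7.43
eef_pos: [534.2, -208.7, 106.7]
eef_rot: [-1.571, -0.0, -0.471]
wrist_force: [0.9, 2.5, 4.8]
finger_gap: 54.5
clock: 7.93
eef_pos: [534.3, -208.8, 137.5]
eef_rot: [-1.571, -0.002, -0.471]
wrist_force: [1.0, -0.5, -5.3]
finger_gap: 54.5
7.93 pos [ 534.3 -208.8  137.5] F [ 1.  -0.5 -5.3] gap 54.5 q [-0.44  0.44  1.55 -0.    1.15 -1.54]
```

View pics/g.png

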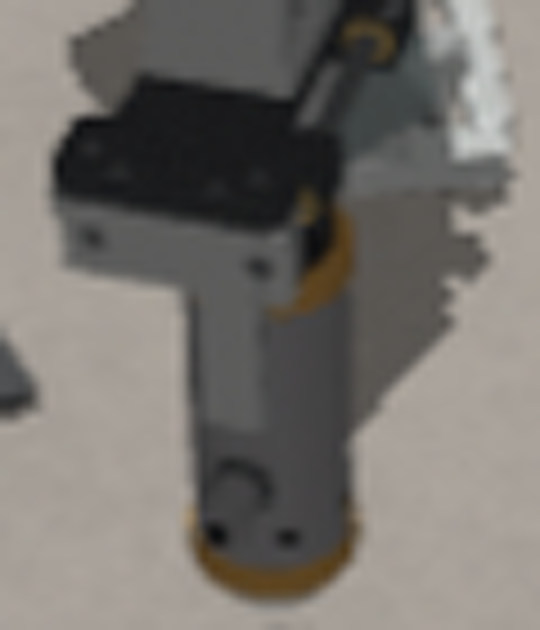

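```bash
python3 -m jog '[0,-10,0,0,0,0, 0,-40,0,0,0,0, 0,-75,0,0,0,0, 0,-105,0,0,0,0, 0,-120,0,0,0,0, 0,-122,0,0,0,0]'
python3 - <<'E'
from plan import *
show(([480,-40,262],28,0),([487,101,225],-5.7,35))
E
```

```text
clock: 8.48
eef_pos: [534.7, -209.0, 262.4]
eef_rot: [-1.571, -0.005, -0.471]
wrist_force: [0.3, -0.7, -4.7]
finger_gap: 54.9
8.48 pos [ 534.7 -209.   262.4] F [ 0.3 -0.7 -4.7] gap 54.9 q [-0.44  0.33  1.4  -0.    1.4  -1.54]
[480, -40, 262] 28 0 [-125.5, -0.3, 125.7, -0.1, 35.0, 0.3]
[487, 101, 225] -5.7 35 [-183.5, 36.4, 254.5, 30.5, 66.5, -20.7]
```

```bash
python3 -m jog '[-5,0,5,0,2,0, -20,0,20,0,6,0, -40,0,40,0,11.5,0, -60,0,60,0,17,0, -80,0,80,0,22.5,0, -100,0,100,0,28,0, -120,0,120,0,33,0, -125,0,126,0,35,0]'
python3 - <<'E'
from plan import *
show(([487,101,240],-5.7,35))
E
```

```text
clock: 9.15
eef_pos: [478.3, -36.8, 257.4]
eef_rot: [-1.572, 0.002, -1.086]
wrist_force: [-1.0, 0.0, -5.2]
finger_gap: 54.8
9.15 pos [478.3 -36.8 257.4] F [-1.   0.  -5.2] gap 54.8 q [-0.15  0.12  1.67  0.    1.36 -0.64]
[487, 101, 240] -5.7 35 [-117.8, 17.6, 72.0, 34.1, 32.4, -10.3]
```

```bash
python3 -m jog '[-6,1,4,2,2,-0.5, -22,3,13,6.4,6.1,-1.9, -40,6,24,11.6,11,-3.5, -58,9,35,16.8,16,-5, -76,11,46,22,21,-6.6, -94,14,57,27,26,-8.2, -110,16,67,31.8,30.2,-9.6, -117,17.5,71.5,33.9,32.2,-10.2, -118,17.6,72,34.1,32.4,-10.3, -118,17.6,72,34.1,32.4,-10.3]'
python3 - <<'E'
from plan import *
import cv2
show(([487,101,220],-5.7,35))
S=manip.camera("side");T=manip.camera("top")
import pickle; pickle.dump((S,T),open("p1.pkl","wb"))
f=lambda c,x,y,w,h,k:cv2.resize(c["img"][y:y+h,x:x+w,::-1],None,fx=k,fy=k,interpolation=cv2.INTER_CUBIC)
cv2.imwrite("pics/h.png",np.hstack([f(T,170,140,130,110,4),f(S,190,100,100,110,4)]))
E
```

```text
clock: 9.98
eef_pos: [486.7, 99.2, 239.0]
eef_rot: [-0.96, -0.001, -1.665]
wrist_force: [-0.2, -0.1, -4.8]
finger_gap: 55.1
9.98 pos [486.7  99.2 239. ] F [-0.2 -0.1 -4.8] gap 55.1 q [ 0.22 -0.1   2.04 -0.3   0.63  0.5 ]
[487, 101, 220] -5.7 35 [-1.8, 15.6, -10.7, 0.0, 0.3, -0.1]
```

View pics/h.png

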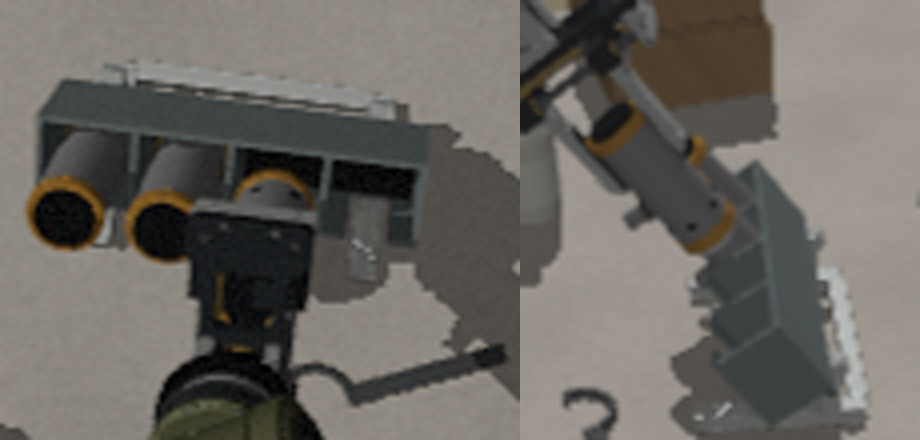

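```bash
cat > ov.py <<'E'
import cv2,numpy as np
from h import *
from fit import w
CR=[610.87,124.36,-0.099]
def overlay(c,K,box,k,conv=None,sh=(0,0),cells=True):
    x,y,ww,hh=box
    im=cv2.resize(c["img"][y:y+hh,x:x+ww,::-1],None,fx=k,fy=k,interpolation=cv2.INTER_CUBIC)
    P=lambda v:tuple(((proj(c,v)-np.array(sh)-[x,y]+0.5)*k).round().astype(int))
    L=lambda vs,col,cl=True:cv2.polylines(im,[np.array([P(v) for v in vs])],cl,col,1,cv2.LINE_AA)
    if cells:
        L([w(CR,v) for v in((-30,-142,76),(37,-142,76),(37,142,76),(-30,142,76))],(255,255,0))
        for yy in(-105,-35,35,105):
            L([w(CR,v) for v in((-26,yy-15,76),(-26,yy-15,0),(-26,yy+15,0),(-26,yy+15,76))],(255,0,255),False)
    for q in (conv or []):
        o,M=q # foot origin, rotation (cols x,y,z)
        cs=[(np.cos(a),np.sin(a)) for a in np.linspace(0,2*np.pi,50)]
        for zz,r in((0,23),(8,28),(20,28),(138,28),(142,23)):
            L([o+M@np.array([r*a,r*b,zz]) for a,b in cs],(0,255,0))
        L([o+M@np.array([-50,8*a,58+8*b]) for a,b in cs],(0,0,255))
        L([o+M@np.array([-26,10*a,58+10*b]) for a,b in cs],(0,0,255))
    return im
def held(s,h,dx=0,dyaw=0,dz=0):
    """converter pose from tool: conv z=-tool y, conv x=tool z, conv y = tool x ; h tcp height above foot"""
    Rm=R(s["eef_rot"]); M=np.c_[Rm[:,2],-Rm[:,0],-Rm[:,1]]
    if np.linalg.det(M)<0: M=np.c_[Rm[:,2],Rm[:,0],-Rm[:,1]]
    o=np.array(s["eef_pos"])+Rm[:,0]*dx+Rm[:,2]*dz-M[:,2]*h
    return o,M@Ro.from_euler('z',dyaw,degrees=True).as_matrix()
E
sed -i 's/^S,T=pickle/S,T=pickle/' fit.py
python3 - <<'E'
import pickle
from ov import *
from cell import manip
S,T=pickle.load(open("p1.pkl","rb")); s=manip.read_state()
print(np.linalg.det(held(s,106.5)[1]))
q=[held(s,106.5)]
cv2.imwrite("pics/i.png",np.hstack([overlay(T,0,(175,150,110,110),5,q,(0,-.55)),overlay(S,0,(190,100,100,110),5,q,(-.6,-.1))])[:, :800*2])
cv2.imwrite("pics/i1.png",overlay(T,0,(175,150,110,80),7,q,(0,-.55)));cv2.imwrite("pics/i2.png",overlay(S,0,(210,110,70,75),8,q,(-.6,-.1)))
E
```

```text
1.0
```

View pics/i1.png

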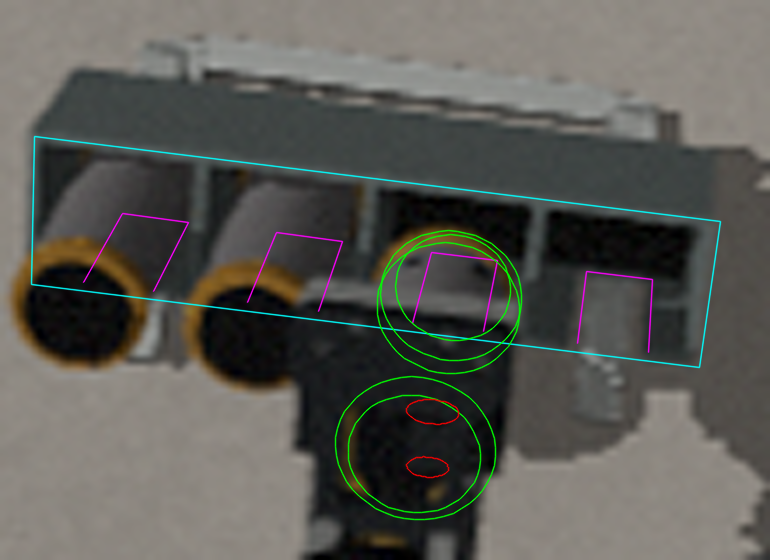

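View pics/i2.png

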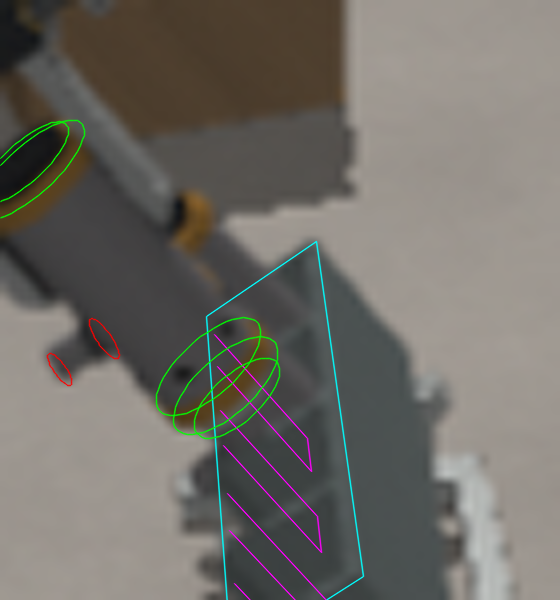

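```bash
cat > tgt.py <<'E'
from plan import *
from fit import w
CR=[610.87,124.36,-0.099]
def cell(y,up,h=106.6,xo=1.5,yaw=-5.7): return (w(CR,[xo,y,up+h]).round(1).tolist(),yaw,35)
E
python3 - <<'E'
from tgt import *
import cv2
show(cell(-35.5,100),cell(-35.5,80),cell(-35.5,5),cell(-35.5,0))
s=manip.read_state(); print(s["eef_rot"])
E
```

```text
10.08 pos [487.6  98.2 240. ] F [ 0.7 -0.7 -4.8] gap 55.1 q [ 0.21 -0.1   2.04 -0.3   0.63  0.5 ]
[490.7, 100.6, 215.1] -5.7 35 [-2.7, 22.1, -11.9, 0.0, 0.3, -0.1]
[502.1, 99.5, 198.7] -5.7 35 [-2.7, 42.1, -12.0, 0.0, 0.3, -0.1]
[544.9, 95.2, 137.3] -5.7 35 [-2.6, 117.0, -11.9, 0.0, 0.3, -0.1]
[547.7, 95.0, 133.2] -5.7 35 [-2.6, 122.0, -12.0, 0.0, 0.3, -0.1]
[-9.60095011e-01 -1.65348218e-03 -1.66544319e+00]
```

```bash
python3 -m jog '[-1,10,-4,0,0.1,0, -2,22,-9,0,0.3,0, -2.6,30,-12,0,0.3,0, -2.6,32,-12,0,0.3,0, -2.6,32,-12,0,0.3,0, -2.6,32,-12,0,0.3,0]'
python3 - <<'E'
from tgt import *
from ov import *
show(cell(-35.5,90),cell(-35.5,5),cell(-35.5,0))
S=manip.camera("side");T=manip.camera("top");s=manip.read_state()
q=[held(s,106.6)]
cv2.imwrite("pics/j1.png",overlay(T,0,(175,150,110,80),7,q,(0,-.55)));cv2.imwrite("pics/j2.png",overlay(S,0,(210,110,70,75),8,q,(-.6,-.1)))
E
```

```text
clock: 10.58
eef_pos: [497.1, 99.8, 208.1]
eef_rot: [-0.958, 0.002, -1.671]
wrist_force: [0.2, 0.4, -4.3]
finger_gap: 54.5
10.58 pos [497.1  99.8 208.1] F [ 0.2  0.4 -4.3] gap 54.5 q [ 0.21 -0.03  2.06 -0.34  0.55  0.55]
[496.4, 100.1, 206.9] -5.7 35 [-0.3, 0.6, -1.3, -0.1, -0.1, -0.1]
[544.9, 95.2, 137.3] -5.7 35 [-0.1, 85.6, -1.5, -0.1, -0.1, -0.1]
[547.7, 95.0, 133.2] -5.7 35 [-0.2, 90.5, -1.5, -0.1, -0.1, -0.1]
```

View pics/j1.png

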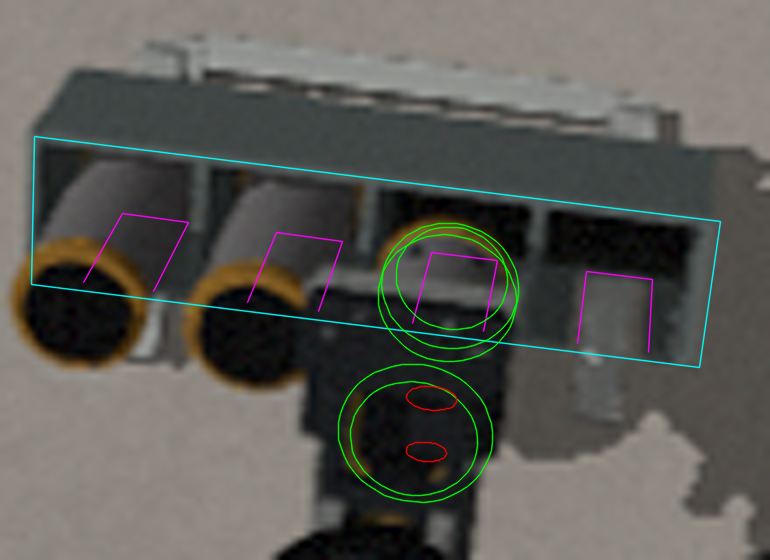

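View pics/j2.png

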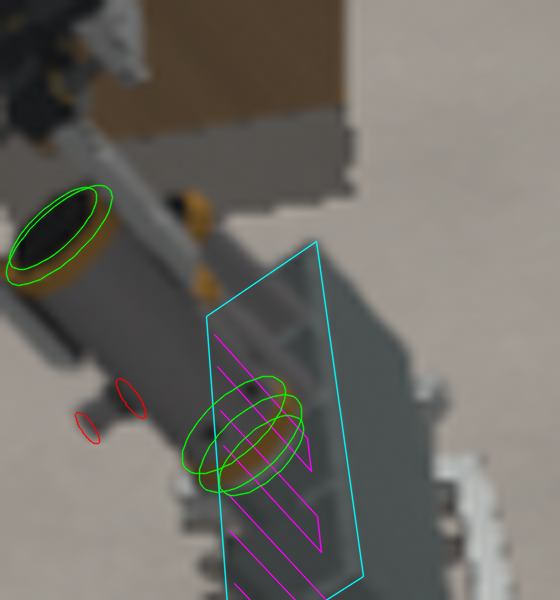

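```bash
python3 -m jog '[-1.7,5,-0.5,0,0,0, -1.7,15,-1,0,0,0, -1.7,25,-1.4,0,0,0, -1.7,34,-1.4,0,0,0, -1.7,40,-1.4,0,0,0, -1.7,40,-1.4,0,0,0]'
python3 - <<'E'
from tgt import *
from ov import *
show(cell(-34,40),cell(-34,5),cell(-34,0))
S=manip.camera("side");T=manip.camera("top");s=manip.read_state()
q=[held(s,106.6)]
cv2.imwrite("pics/k1.png",overlay(T,0,(175,150,110,80),7,None,(0,-.55),False));cv2.imwrite("pics/k2.png",overlay(S,0,(210,110,70,75),8,None,(-.6,-.1),False))
E
```

```text
clock: 11.18
eef_pos: [518.9, 99.4, 172.5]
eef_rot: [-0.96, 0.002, -1.671]
wrist_force: [-0.7, -0.1, -5.6]
finger_gap: 54.6
11.18 pos [518.9  99.4 172.5] F [-0.7 -0.1 -5.6] gap 54.6 q [ 0.2   0.07  2.04 -0.39  0.46  0.6 ]
[525.1, 98.7, 165.9] -5.7 35 [0.1, 8.9, 1.3, 0.0, -0.1, -0.0]
[545.0, 96.7, 137.3] -5.7 35 [0.1, 43.8, 1.3, 0.0, -0.1, -0.0]
[547.9, 96.4, 133.2] -5.7 35 [0.1, 48.9, 1.3, 0.0, -0.1, -0.0]
```

View pics/k1.png

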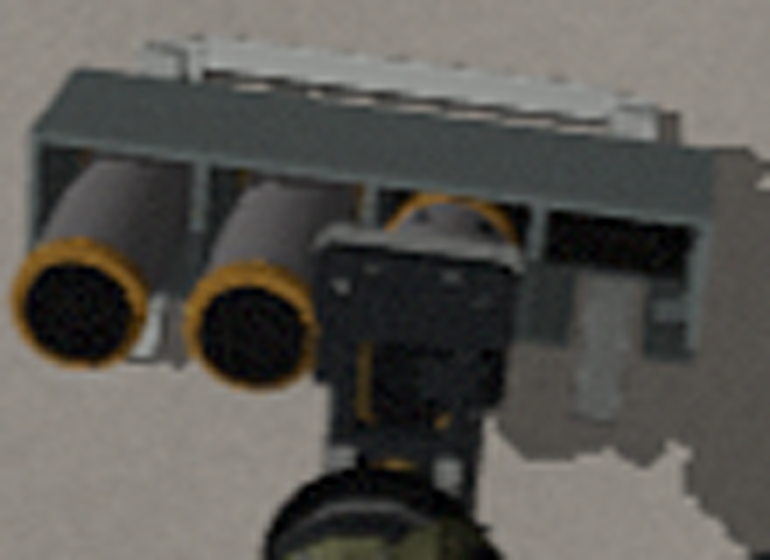

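View pics/k2.png

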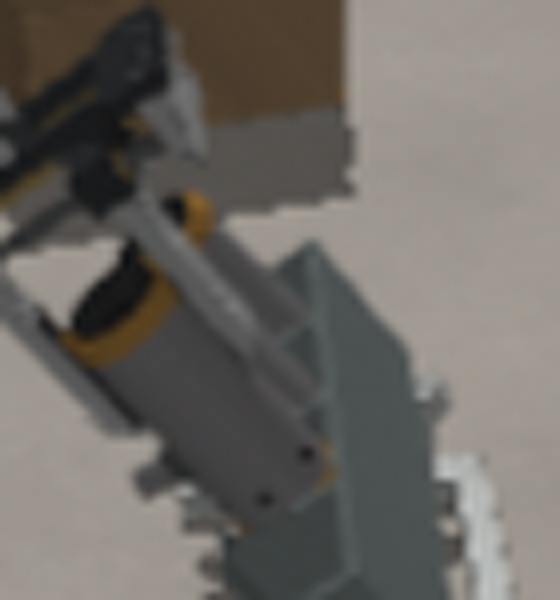

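```bash
python3 -m jog '[0.3,4,0.5,0,0,0, 0.3,13,1.2,0,0,0, 0.3,22,1.3,0,0,0, 0.3,30,1.3,0,0,0, 0.3,35,1.3,0,0,0, 0.3,37,1.3,0,0,0, 0.3,37,1.3,0,0,0, 0.3,37,1.3,0,0,0]'
python3 - <<'E'
from tgt import *
show(cell(-34,5),cell(-34,0))
print(manip.read_state()["moment"].round(2))
E
```

```text
clock: 11.95
eef_pos: [541.0, 97.1, 144.7]
eef_rot: [-0.958, 0.002, -1.671]
wrist_force: [-0.0, -0.5, -5.3]
finger_gap: 54.8
11.95 pos [541.   97.1 144.7] F [-0.  -0.5 -5.3] gap 54.8 q [ 0.18  0.17  2.02 -0.43  0.39  0.63]
[545.0, 96.7, 137.3] -5.7 35 [0.1, 8.3, -1.0, -0.1, -0.1, -0.1]
[547.9, 96.4, 133.2] -5.7 35 [0.1, 13.4, -1.0, -0.1, -0.1, -0.1]
[ 0.03  0.93 -0.02]
```

```bash
python3 -m jog '[0,2,-0.5,0,0,0, 0,5,-0.7,0,0,0, 0,8,-0.7,0,0,0, 0,9.5,-0.7,0,0,0, 0,10,-0.7,0,0,0, 0,10,-0.7,0,0,0]'
python3 -m jog '[0,0.7,0,0,0,0, 0,1.3,0,0,0,0, 0,2,0,0,0,0, 0,2,0,0,0,0]'
python3 - <<'E'
from tgt import *
from ov import *
show(cell(-34,0))
S=manip.camera("side");T=manip.camera("top");s=manip.read_state()
q=[held(s,106.6)]
cv2.imwrite("pics/l2.png",overlay(S,0,(210,110,70,75),8,q,(-.6,-.1)))
E
```

```text
clock: 12.45
eef_pos: [546.2, 96.6, 136.0]
eef_rot: [-0.958, 0.002, -1.671]
wrist_force: [0.3, -0.5, -5.1]
finger_gap: 54.7
clock: 12.78
eef_pos: [547.3, 96.5, 134.5]
eef_rot: [-0.958, 0.002, -1.671]
wrist_force: [-0.1, 0.1, -4.5]
finger_gap: 54.9
12.78 pos [547.3  96.5 134.5] F [-0.1  0.1 -4.5] gap 54.9 q [ 0.18  0.2   2.01 -0.45  0.37  0.65]
[547.9, 96.4, 133.2] -5.7 35 [0.1, 1.4, -0.3, -0.1, -0.1, -0.1]
```

View pics/l2.png

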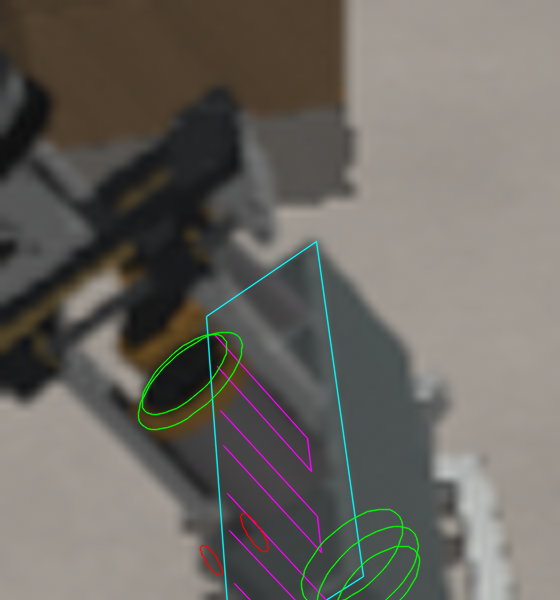

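```bash
python3 -m jog '[0,0.6,0,0,0,0, 0,1.2,0,0,0,0, 0,1.5,0,0,0,0, 0,1.5,0,0,0,0]'; python3 -m jog '[0,0.5,0,0,0,0, 0,1,0,0,0,0, 0,1,0,0,0,0]'
```

```text
clock: 13.22
eef_pos: [548.2, 96.7, 134.0]
eef_rot: [-0.957, 0.003, -1.671]
wrist_force: [-11.0, 1.8, 5.4]
finger_gap: 54.6
clock: 13.47
eef_pos: [548.6, 96.9, 134.1]
eef_rot: [-0.956, 0.003, -1.671]
wrist_force: [-26.4, 3.8, 23.8]
finger_gap: 55.0
```

```bash
python3 -m jog '[0,0.5,0,0,0,0, 0,1,0,0,0,0, 0,1,0,0,0,0]'
```

```text
clock: 13.72
eef_pos: [549.4, 97.0, 134.2]
eef_rot: [-0.954, 0.003, -1.67]
wrist_force: [-36.1, 2.1, 33.4]
finger_gap: 54.7
```

```bash
python3 -m jog '[0,-0.8,0,0,0,0, 0,-1.6,0,0,0,0, 0,-1.8,0,0,0,0, 0,-1.8,0,0,0,0]'
python3 - <<'E'
from tgt import *
from ov import *
show(cell(-34,0))
S=manip.camera("side");T=manip.camera("top");s=manip.read_state()
cv2.imwrite("pics/m1.png",overlay(T,0,(175,150,110,80),7,None,(0,-.55),False));cv2.imwrite("pics/m2.png",overlay(S,0,(210,110,70,75),8,None,(-.6,-.1),False))
E
```

```text
clock: 14.05
eef_pos: [548.7, 96.7, 133.9]
eef_rot: [-0.956, 0.003, -1.671]
wrist_force: [-10.4, 3.0, 7.4]
finger_gap: 54.8
14.05 pos [548.7  96.7 133.9] F [-10.4   3.    7.4] gap 54.8 q [ 0.18  0.2   2.01 -0.45  0.37  0.65]
[547.9, 96.4, 133.2] -5.7 35 [0.4, 0.2, -1.0, -0.2, -0.1, -0.1]
```

View pics/m1.png

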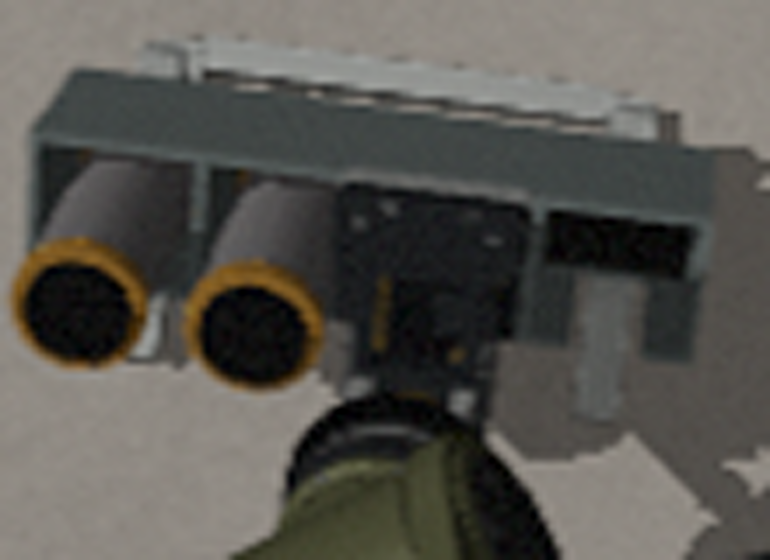

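View pics/m2.png

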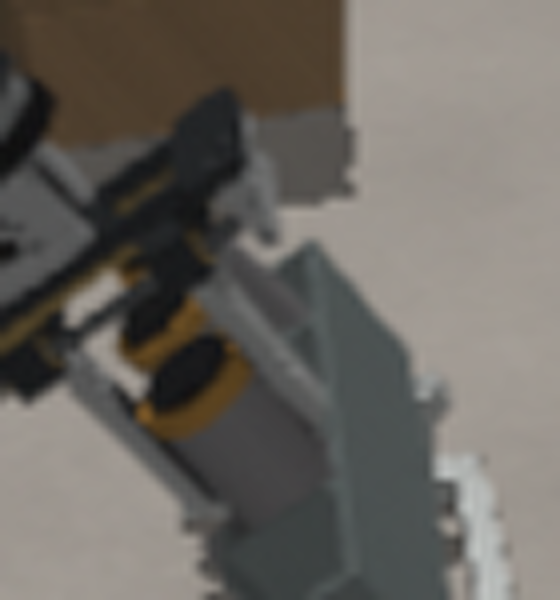

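```bash
python3 -m jog '[0,0,0,0,0,0, 0,0,0,0,0,0, 0,0,0,0,0,0]' - 5; python3 -m jog '[0,0,0,0,0,0, 0,0,0,0,0,0, 0,0,0,0,0,0]' 58 5;  python3 -m jog '[0,0,0,0,0,0, 0,0,0,0,0,0, 0,0,0,0,0,0]' 66; python3 -m jog '[0,0,0,0,0,0, 0,0,0,0,0,0, 0,0,0,0,0,0]' 92
python3 - <<'E'
from tgt import *
from ov import *
show(cell(-34,90))
S=manip.camera("side")
cv2.imwrite("pics/n2.png",overlay(S,0,(210,110,70,75),8,None,(-.6,-.1),False))
E
```

```text
clock: 14.4
eef_pos: [548.6, 96.7, 133.7]
eef_rot: [-0.956, 0.003, -1.671]
wrist_force: [-6.8, 2.1, 4.9]
finger_gap: 55.9
clock: 14.65
eef_pos: [548.5, 96.5, 133.3]
eef_rot: [-0.957, 0.002, -1.671]
wrist_force: [-1.0, -0.1, -1.0]
finger_gap: 58.0
clock: 14.9
eef_pos: [548.3, 96.4, 133.1]
eef_rot: [-0.958, 0.002, -1.671]
wrist_force: [-0.6, 0.0, -1.5]
finger_gap: 65.8
clock: 15.15
eef_pos: [548.3, 96.5, 133.1]
eef_rot: [-0.958, 0.002, -1.671]
wrist_force: [-0.9, 0.5, -1.1]
finger_gap: 82.2
15.15 pos [548.3  96.5 133.1] F [-0.9  0.5 -1.1] gap 82.2 q [ 0.18  0.2   2.01 -0.45  0.37  0.65]
[496.5, 101.6, 206.9] -5.7 35 [-0.1, -90.3, -0.1, -0.1, -0.1, -0.1]
```

View pics/n2.png

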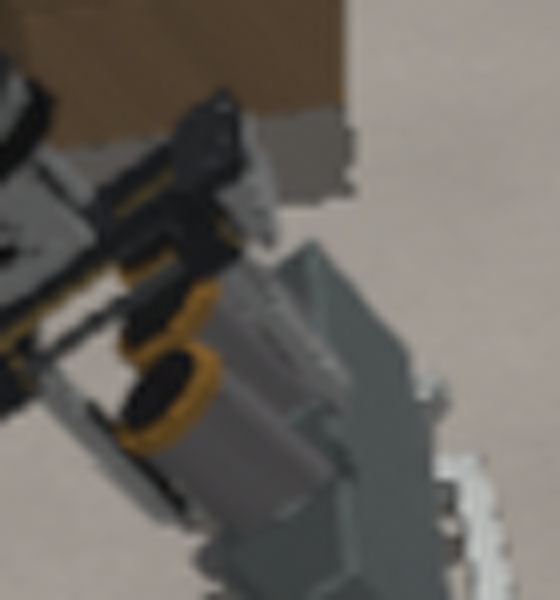

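```bash
python3 -m jog '[0,-5,0,0,0,0, 0,-15,0,0,0,0, 0,-30,0,0,0,0, 0,-50,0,0,0,0, 0,-75,0,0,0,0, 0,-105,0,0,0,0, 20,-130,0,0,0,0, 45,-140,0,0,0,0, 75,-140,0,0,0,0, 95,-140,0,0,0,0]' 92
python3 - <<'E'
from tgt import *
from ov import *
show(([470,-150,240],6,0))
S=manip.camera("side");T=manip.camera("top")
import pickle; pickle.dump((S,T),open("p2.pkl","wb"))
M=np.c_[w([0,0,CR[2]],[1,0,0])-w([0,0,CR[2]],[0,0,0]),w([0,0,CR[2]],[0,1,0])-w([0,0,CR[2]],[0,0,0]),w([0,0,CR[2]],[0,0,1])-w([0,0,CR[2]],[0,0,0])]
q=[(w(CR,[0,y,0]),M) for y in(-35,35,105)]
cv2.imwrite("pics/o1.png",overlay(T,0,(175,150,110,80),7,q,(0,-.55)));cv2.imwrite("pics/o2.png",overlay(S,0,(210,110,70,75),8,q,(-.6,-.1)))
cv2.imwrite("pics/o3.png",overlay(S,0,(210,110,70,75),8,None,(-.6,-.1),False))
E
```

```text
clock: 16.03
eef_pos: [458.1, 8.6, 249.0]
eef_rot: [-0.954, 0.002, -1.67]
wrist_force: [-0.1, 0.8, 0.2]
finger_gap: 92.1
16.03 pos [458.1   8.6 249. ] F [-0.1  0.8  0.2] gap 92.1 q [-0.05 -0.23  2.13 -0.05  0.63  0.09]
[470, -150, 240] 6 0 [156.7, 22.9, 17.5, -35.2, -11.3, 3.5]
```

View pics/o1.png

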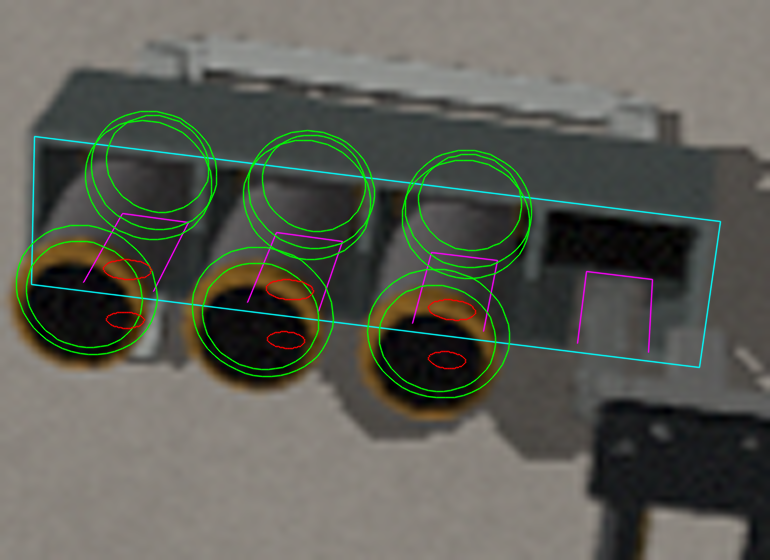

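View pics/o2.png

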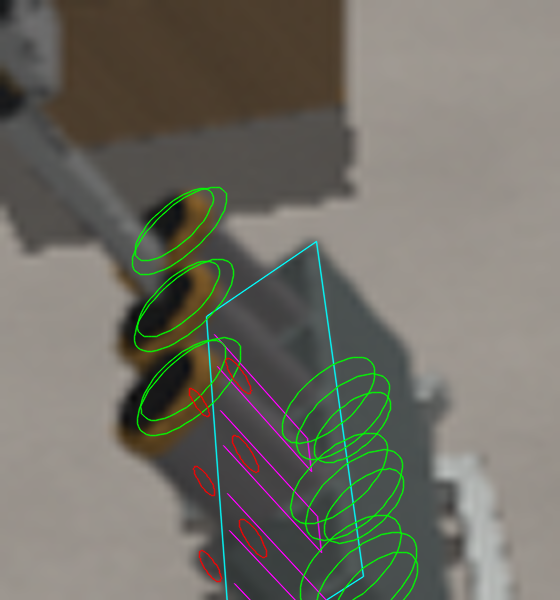

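View pics/o3.png

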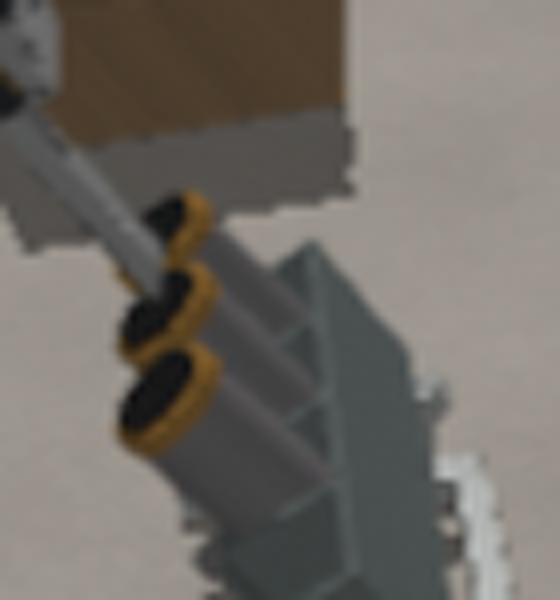

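Run:
```python
from plan import *
show(([470.5,-394,250],6,0))
```

```text
16.13 pos [458.3   7.8 248.2] F [-0.7  0.6  0.2] gap 91.8 q [-0.05 -0.23  2.13 -0.05  0.63  0.09]
[470.5, -394, 250] 6 0 [398.4, 28.6, 45.1, -35.1, -11.6, 3.5]
```

```bash
python3 -m jog '[15,1,2,-1.5,-0.5,0.1, 45,3,5,-4.5,-1.5,0.5, 82,6,9,-8.5,-2.8,0.8, 120,8.6,13.5,-12.3,-4,1.2, 158,11,18,-16,-5.2,1.6, 196,14,22,-19.8,-6.4,2, 234,17,26.5,-23.6,-7.6,2.4, 272,19.5,31,-27.4,-8.8,2.7, 310,22,35,-30.5,-9.9,3, 345,25,39,-33,-10.8,3.3]' 94
python3 - <<'E'
from plan import *
show(([470.5,-394,250],6,0))
E
```

```text
clock: 16.97
eef_pos: [470.5, -339.8, 248.6]
eef_rot: [-1.539, -0.003, -1.476]
wrist_force: [-0.1, 1.6, 0.5]
finger_gap: 94.2
16.97 pos [ 470.5 -339.8  248.6] F [-0.1  1.6  0.5] gap 94.2 q [-0.7   0.34  1.42  0.02  1.36 -0.8 ]
[470.5, -394, 250] 6 0 [54.0, -1.4, -5.1, -1.8, -0.6, 0.2]
```

```bash
python3 -m jog '[25,0,-2,-1,-0.3,0.1, 42,0,-4,-1.5,-0.5,0.2, 50,3,-5,-1.8,-0.6,0.2, 54,15,-5,-1.8,-0.6,0.2, 54,28,-5,-1.8,-0.6,0.2, 54,30,-5,-1.8,-0.6,0.2, 54,30,-5,-1.8,-0.6,0.2, 54,30,-5,-1.8,-0.6,0.2]'
python3 - <<'E'
from plan import *
from ov import *
show(([470.5,-394,107],6,0))
S=manip.camera("side");T=manip.camera("top")
q=[(np.array([470.5,-394,0]),Ro.from_euler('z',6,degrees=True).as_matrix())]
cv2.imwrite("pics/q1.png",overlay(T,0,(370,180,80,80),5,q,(0,-.55),False));cv2.imwrite("pics/q2.png",overlay(S,0,(200,215,80,110),7,q,(-.6,-.1),False))
E
```

```text
clock: 17.63
eef_pos: [471.7, -391.6, 219.1]
eef_rot: [-1.567, -0.0, -1.465]
wrist_force: [1.0, -0.4, 0.4]
finger_gap: 94.0
17.63 pos [ 471.7 -391.6  219.1] F [ 1.  -0.4  0.4] gap 94.0 q [-0.75  0.45  1.34  0.    1.35 -0.86]
[470.5, -394, 107] 6 0 [2.2, 112.1, -1.9, -0.2, 0.0, 0.0]
```

View pics/q2.png

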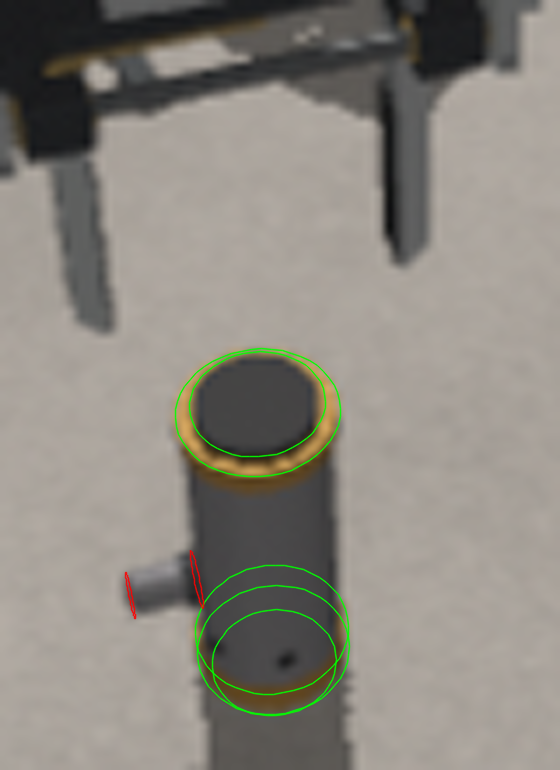

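View pics/q1.png

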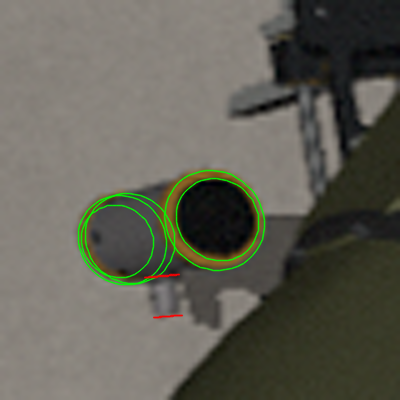

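```bash
python3 -m jog '[1,15,-1.5,-0.1,0,0, 2,40,-2.5,-0.2,0,0, 2,65,-2.5,-0.2,0,0, 2,88,-2.5,-0.2,0,0, 2,104,-2.5,-0.2,0,0, 2,111,-2.5,-0.2,0,0, 2,112.5,-2.5,-0.2,0,0, 2,112.5,-2.5,-0.2,0,0]'
python3 - <<'E'
from plan import *
show(([470.5,-394,107],6,0))
E
```

```text
clock: 18.4
eef_pos: [469.8, -394.7, 106.9]
eef_rot: [-1.57, -0.001, -1.466]
wrist_force: [-0.3, -0.0, 0.1]
finger_gap: 94.1
18.4 pos [ 469.8 -394.7  106.9] F [-0.3 -0.   0.1] gap 94.1 q [-0.76  0.56  1.45  0.    1.13 -0.86]
[470.5, -394, 107] 6 0 [-0.7, -0.1, 0.8, -0.1, 0.0, 0.0]
```

```bash
python3 -m jog '[0,0,0,0,0,0, 0,0,0,0,0,0, 0,0,0,0,0,0, 0,0,0,0,0,0, 0,0,0,0,0,0, 0,0,0,0,0,0]' 62 5; python3 -m jog '[0,0,0,0,0,0, 0,0,0,0,0,0, 0,0,0,0,0,0, 0,0,0,0,0,0]' 45 5;python3 -m jog '[0,0,0,0,0,0, 0,0,0,0,0,0, 0,0,0,0,0,0]' 45 25;python3 -m jog '[0,0,0,0,0,0, 0,0,0,0,0,0, 0,0,0,0,0,0]' 45 55
python3 - <<'E'
from plan import *
from ov import *
show(([470.5,-394,107],6,0))
S=manip.camera("side");s=manip.read_state()
q=[held(s,s["eef_pos"][2])]
cv2.imwrite("pics/r2.png",overlay(S,0,(200,215,80,110),6,q,(-.6,-.1),False))
E
```

```text
clock: 18.9
eef_pos: [469.6, -394.6, 106.3]
eef_rot: [-1.57, -0.0, -1.466]
wrist_force: [0.4, -1.1, -1.2]
finger_gap: 62.4
clock: 19.23
eef_pos: [469.6, -394.6, 106.2]
eef_rot: [-1.57, 0.0, -1.466]
wrist_force: [1.0, -0.1, 0.6]
finger_gap: 55.7
clock: 19.48
eef_pos: [469.6, -394.6, 106.2]
eef_rot: [-1.57, 0.0, -1.466]
wrist_force: [2.0, -0.0, 1.6]
finger_gap: 55.1
clock: 19.73
eef_pos: [469.6, -394.6, 106.2]
eef_rot: [-1.57, 0.0, -1.466]
wrist_force: [1.0, -0.8, 1.7]
finger_gap: 55.2
19.73 pos [ 469.6 -394.6  106.2] F [ 1.  -0.8  1.7] gap 55.2 q [-0.76  0.56  1.45  0.    1.13 -0.86]
[470.5, -394, 107] 6 0 [-0.5, -0.8, 0.9, -0.0, 0.0, -0.0]
```

View pics/r2.png

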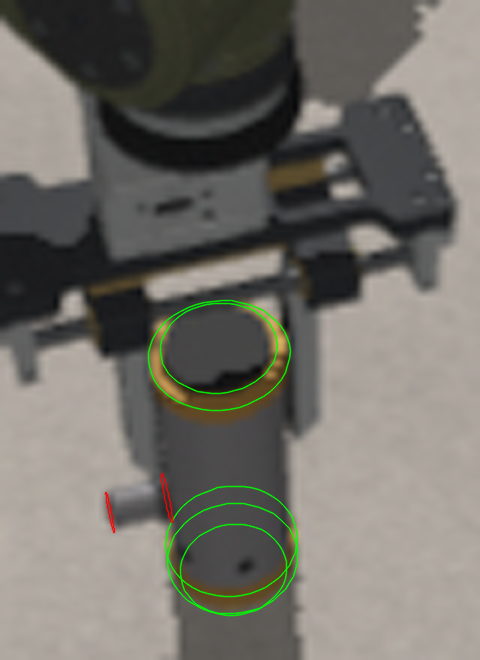

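```bash
python3 -m jog '[0,-2,0,0,0,0, 0,-10,0,0,0,0, 0,-30,0,0,0,0, 0,-60,0,0,0,0, 0,-95,0,0,0,0, 0,-125,0,0,0,0, 0,-148,0,0,0,0, 0,-155,0,0,0,0, 0,-156,0,0,0,0]'
python3 - <<'E'
from tgt import *
show(([470,-120,255],6,0),cell(-103,115,106.2))
E
```

```text
clock: 20.53
eef_pos: [469.5, -394.8, 263.3]
eef_rot: [-1.569, -0.001, -1.466]
wrist_force: [0.1, -0.4, -7.9]
finger_gap: 54.6
20.53 pos [ 469.5 -394.8  263.3] F [ 0.1 -0.4 -7.9] gap 54.6 q [-0.76  0.42  1.28  0.    1.44 -0.86]
[470, -120, 255] 6 0 [-273.2, 8.0, 29.2, -0.1, -0.0, 0.1]
[475.7, 34.3, 227.1] -5.7 35 [-426.1, 35.7, 50.9, 34.8, 11.4, -3.5]
```

```bash
python3 -m jog '[-12,0,1.5,0.5,0.2,0, -40,2,5,3,1,-0.3, -75,4,9,6,2,-0.6, -112,6,13,9,3,-0.9, -150,8,18,12,4,-1.2, -188,10,22.5,15,5,-1.5, -226,13,27,18,6,-1.8, -264,17,31.5,21.5,7,-2.1, -302,21,36,25,8.1,-2.5, -338,25,40.5,28,9.1,-2.8]'
python3 - <<'E'
from tgt import *
show(cell(-103,115,106.2))
E
```

```text
clock: 21.37
eef_pos: [472.6, -52.3, 234.7]
eef_rot: [-1.081, -0.007, -1.631]
wrist_force: [0.7, -0.6, -8.4]
finger_gap: 54.9
21.37 pos [472.6 -52.3 234.7] F [ 0.7 -0.6 -8.4] gap 54.9 q [-0.22 -0.12  2.03  0.1   0.75 -0.22]
[475.7, 34.3, 227.1] -5.7 35 [-86.7, 5.1, -5.2, 6.9, 2.1, -0.8]
```

```bash
python3 -m jog '[-32,2,-2,2.5,0.8,-0.3, -60,3.5,-4,5,1.5,-0.6, -78,4.5,-5,6.5,2,-0.8, -86,5,-5.2,6.9,2.1,-0.8, -87,5,-5.2,6.9,2.1,-0.8, -87,5,-5.2,6.9,2.1,-0.8, -87,5,-5.2,6.9,2.1,-0.8]'
python3 - <<'E'
from tgt import *
from ov import *
show(cell(-103,90,106.2),cell(-103,5,106.2))
S=manip.camera("side");T=manip.camera("top");s=manip.read_state()
q=[held(s,106.2)]
cv2.imwrite("pics/s1.png",overlay(T,0,(175,150,110,80),7,q,(0,-.55)));cv2.imwrite("pics/s2.png",overlay(S,0,(210,120,70,75),8,q,(-.6,-.1)))
E
```

```text
clock: 21.95
eef_pos: [476.9, 32.1, 228.5]
eef_rot: [-0.962, -0.002, -1.669]
wrist_force: [0.0, -0.6, -7.4]
finger_gap: 54.7
21.95 pos [476.9  32.1 228.5] F [ 0.  -0.6 -7.4] gap 54.7 q [ 0.03 -0.15  2.11 -0.14  0.58  0.22]
[489.9, 32.9, 206.6] -5.7 35 [-2.1, 25.3, -2.0, 0.1, 0.1, 0.0]
[538.4, 28.0, 137.0] -5.7 35 [-2.1, 110.3, -1.8, 0.1, 0.1, 0.0]
```

View pics/s1.png

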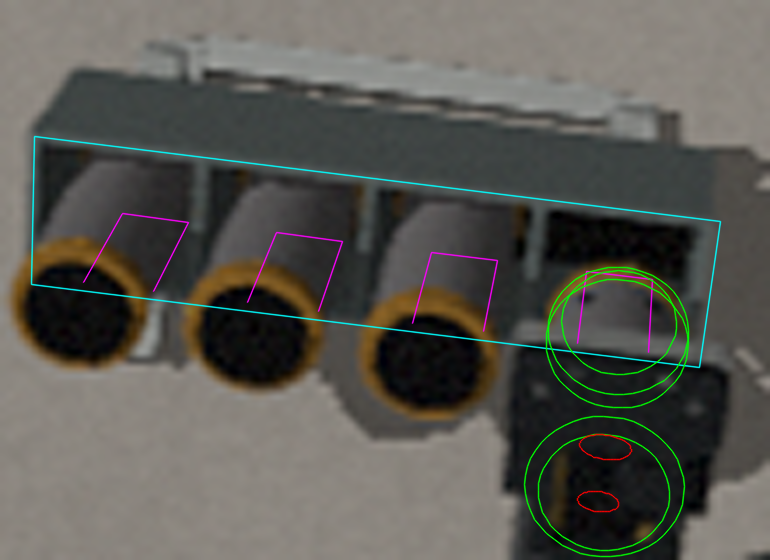

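View pics/s2.png

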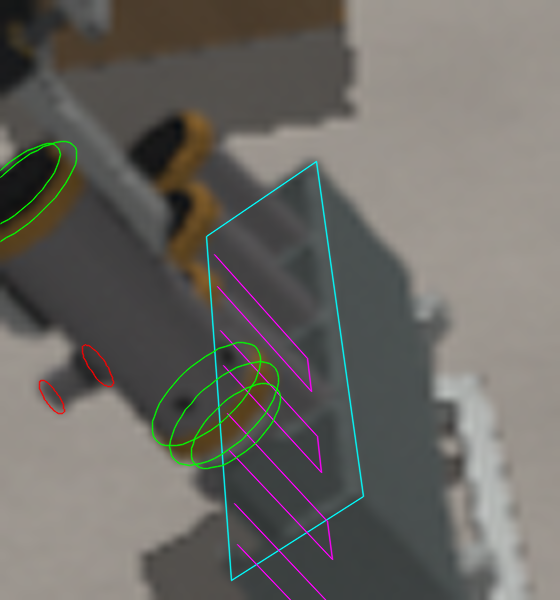

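```bash
python3 -m jog '[-1,6,-1,0,0.1,0, -1.5,16,-1.5,0,0.1,0, -1.7,28,-1.5,0,0.1,0, -1.7,40,-1.5,0,0.1,0, -1.7,50,-1.5,0,0.1,0, -1.7,55,-1.5,0,0.1,0, -1.7,55,-1.5,0,0.1,0, -1.7,55,-1.5,0,0.1,0]'
python3 - <<'E'
from tgt import *
from ov import *
show(cell(-103,60,106.2),cell(-103,5,106.2))
S=manip.camera("side");T=manip.camera("top");s=manip.read_state()
q=[held(s,106.2)]
cv2.imwrite("pics/t1.png",overlay(T,0,(175,150,110,80),7,None,(0,-.55),False));cv2.imwrite("pics/t2.png",overlay(S,0,(210,120,70,75),8,q,(-.6,-.1)))
E
```

```text
clock: 22.72
eef_pos: [507.7, 31.1, 183.5]
eef_rot: [-0.96, -0.0, -1.671]
wrist_force: [0.7, -0.0, -7.8]
finger_gap: 54.6
22.72 pos [507.7  31.1 183.5] F [ 0.7 -0.  -7.8] gap 54.6 q [ 0.02 -0.    2.09 -0.17  0.45  0.25]
[507.1, 31.2, 182.0] -5.7 35 [-0.1, 0.9, -1.3, 0.0, -0.0, 0.0]
[538.4, 28.0, 137.0] -5.7 35 [-0.0, 55.8, -1.4, 0.0, -0.0, 0.0]
```

View pics/t1.png

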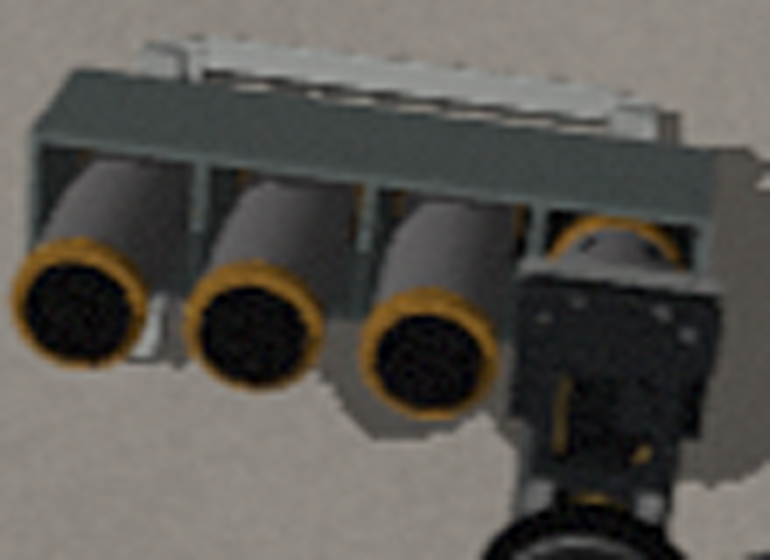

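View pics/t2.png

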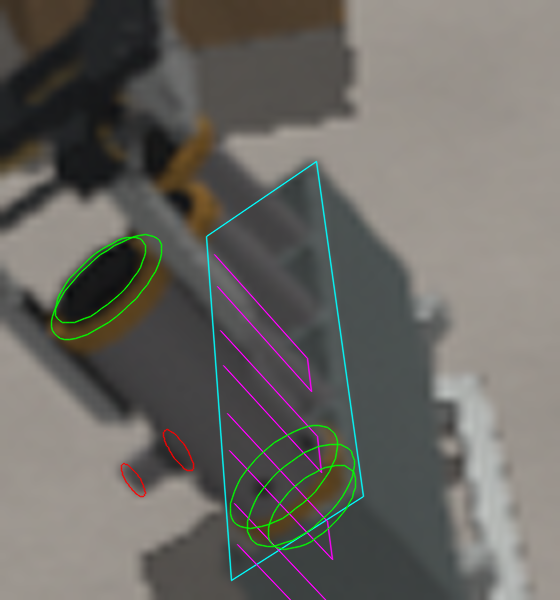

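```bash
python3 -m jog '[0,4,-0.5,0,0,0, 0,13,-1,0,0,0, 0,23,-1,0,0,0, 0,33,-1.2,0,0,0, 0,42,-1.2,0,0,0, 0,48,-1.2,0,0,0, 0,50,-1.2,0,0,0, 0,50,-1.2,0,0,0]'
python3 - <<'E'
from tgt import *
show(cell(-103,5,106.2),cell(-103,0,106.2))
E
```

```text
clock: 23.48
eef_pos: [535.4, 28.5, 141.5]
eef_rot: [-0.96, -0.0, -1.67]
wrist_force: [0.3, 0.1, -7.1]
finger_gap: 55.0
23.48 pos [535.4  28.5 141.5] F [ 0.3  0.1 -7.1] gap 55.0 q [ 0.02  0.13  2.07 -0.2   0.34  0.28]
[538.4, 28.0, 137.0] -5.7 35 [0.2, 5.4, -0.0, 0.0, 0.0, 0.0]
[541.3, 27.8, 132.9] -5.7 35 [0.1, 10.5, -0.0, 0.0, 0.0, 0.0]
```

```bash
python3 -m jog '[0,1.5,0,0,0,0, 0,4,-0.2,0,0,0, 0,6,-0.3,0,0,0, 0,7,-0.3,0,0,0, 0,7,-0.3,0,0,0]'; python3 -m jog '[0,0.7,0,0,0,0, 0,1.2,0,0,0,0, 0,1.5,0,0,0,0, 0,1.5,0,0,0,0]'
```

```text
clock: 23.9
eef_pos: [539.1, 28.2, 136.1]
eef_rot: [-0.959, -0.0, -1.67]
wrist_force: [0.5, 0.4, -8.2]
finger_gap: 54.7
clock: 24.23
eef_pos: [539.9, 28.1, 134.9]
eef_rot: [-0.959, -0.0, -1.67]
wrist_force: [0.5, -1.1, -6.2]
finger_gap: 55.0
```

```bash
python3 -m jog '[0,0.5,0,0,0,0, 0,1,0,0,0,0, 0,1,0,0,0,0]'
```

```text
clock: 24.48
eef_pos: [540.5, 28.1, 134.1]
eef_rot: [-0.959, -0.0, -1.67]
wrist_force: [-0.4, -0.4, -7.4]
finger_gap: 54.7
```

```bash
python3 -m jog '[0,0.5,0,0,0,0, 0,1,0,0,0,0, 0,1,0,0,0,0]'
```

```text
clock: 24.73
eef_pos: [541.1, 28.1, 133.5]
eef_rot: [-0.959, -0.0, -1.67]
wrist_force: [-3.5, -0.1, -2.8]
finger_gap: 54.8
```

Contact. Another half millimetre to confirm.

```bash
python3 -m jog '[0,0.3,0,0,0,0, 0,0.6,0,0,0,0, 0,0.6,0,0,0,0]'; python3 -m jog '[0,0,0,0,0,0, 0,0,0,0,0,0, 0,0,0,0,0,0]' - 5; python3 -m jog '[0,0,0,0,0,0, 0,0,0,0,0,0, 0,0,0,0,0,0]' 58 5;  python3 -m jog '[0,0,0,0,0,0, 0,0,0,0,0,0, 0,0,0,0,0,0]' 66; python3 -m jog '[0,0,0,0,0,0, 0,0,0,0,0,0, 0,0,0,0,0,0, 0,0,0,0,0,0, 0,0,0,0,0,0]' 92
python3 - <<'E'
from tgt import *
from ov import *
show(cell(-103,0,106.2))
S=manip.camera("side")
cv2.imwrite("pics/u2.png",overlay(S,0,(210,110,70,75),8,None,(-.6,-.1),False))
E
```

```text
clock: 24.98
eef_pos: [541.4, 28.1, 133.6]
eef_rot: [-0.959, -0.0, -1.67]
wrist_force: [-13.8, 1.1, 7.7]
finger_gap: 54.7
clock: 25.23
eef_pos: [541.7, 28.1, 133.6]
eef_rot: [-0.958, -0.0, -1.67]
wrist_force: [-6.7, 1.1, 2.9]
finger_gap: 55.8
clock: 25.48
eef_pos: [541.9, 28.0, 133.5]
eef_rot: [-0.958, -0.0, -1.67]
wrist_force: [-1.8, 0.3, 0.4]
finger_gap: 58.0
clock: 25.73
eef_pos: [541.5, 28.0, 132.9]
eef_rot: [-0.959, -0.0, -1.67]
wrist_force: [-0.2, -0.3, -1.1]
finger_gap: 65.8
clock: 26.15
eef_pos: [541.6, 28.0, 133.1]
eef_rot: [-0.959, -0.0, -1.67]
wrist_force: [-0.3, 0.3, -1.1]
finger_gap: 91.7
26.15 pos [541.6  28.  133.1] F [-0.3  0.3 -1.1] gap 91.7 q [ 0.01  0.16  2.06 -0.21  0.32  0.29]
[541.3, 27.8, 132.9] -5.7 35 [0.2, -0.0, -0.3, -0.1, 0.0, 0.0]
```

View pics/u2.png

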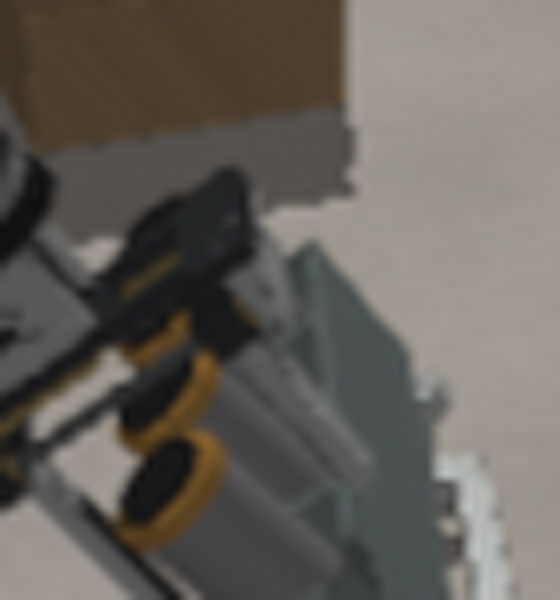

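Seated. I retract along the axis and move well clear to the right for a final look.

```bash
python3 -m jog '[0,-5,0,0,0,0, 0,-15,0,0,0,0, 0,-30,0,0,0,0, 0,-50,0,0,0,0, 0,-75,0,0,0,0, 0,-105,0,0,0,0, 20,-130,0,0,0,0, 50,-140,0,0,0,0, 85,-140,0,0,0,0, 120,-140,0,0,0,0]' 94
python3 -m jog '[38,0,0,0,0,0, 76,0,0,0,0,0, 114,0,0,0,0,0, 150,0,0,0,0,0, 180,0,0,0,0,0, 195,0,0,0,0,0, 200,0,0,0,0,0, 200,0,0,0,0,0]'
python3 - <<'E'
from tgt import *
from ov import *
show()
S=manip.camera("side");T=manip.camera("top")
import pickle; pickle.dump((S,T),open("p3.pkl","wb"))
for n in["conv_a_plug","conv_a"]:
    for c,l in((S,"S"),(T,"T")): print(n,l,[(np.round(d["xy"],1).tolist(),round(d["score"],2)) for d in manip.tip_of(n,c)])
cv2.imwrite("pics/v1.png",overlay(T,0,(175,150,110,80),7,None,(0,-.55),False));cv2.imwrite("pics/v2.png",overlay(S,0,(220,120,60,80),7,None,(-.6,-.1),False))
cv2.imwrite("pics/v3.png",S["img"][:,:,::-1]);cv2.imwrite("pics/v4.png",T["img"][:,:,::-1])
E
```

```text
clock: 27.03
eef_pos: [449.1, -84.1, 249.3]
eef_rot: [-0.955, -0.001, -1.668]
wrist_force: [1.6, 0.1, 0.1]
finger_gap: 94.0
clock: 27.7
eef_pos: [429.4, -283.0, 247.5]
eef_rot: [-0.959, -0.0, -1.671]
wrist_force: [-0.3, 0.3, -0.4]
finger_gap: 94.1
27.7 pos [ 429.4 -283.   247.5] F [-0.3  0.3 -0.4] gap 94.1 q [-0.84 -0.03  1.96  0.56  0.82 -1.05]
conv_a_plug S [([235.7, 181.6], 0.48)]
conv_a_plug T [([235.1, 203.9], 0.64)]
conv_a S [([257.8, 195.4], 0.95), ([252.3, 173.6], 0.77), ([255.0, 162.5], 0.76), ([257.3, 184.9], 0.48)]
conv_a T [([195.9, 173.5], 0.91), ([241.0, 180.3], 0.88), ([262.4, 180.6], 0.84), ([217.6, 178.6], 0.71)]
```

View pics/v1.png

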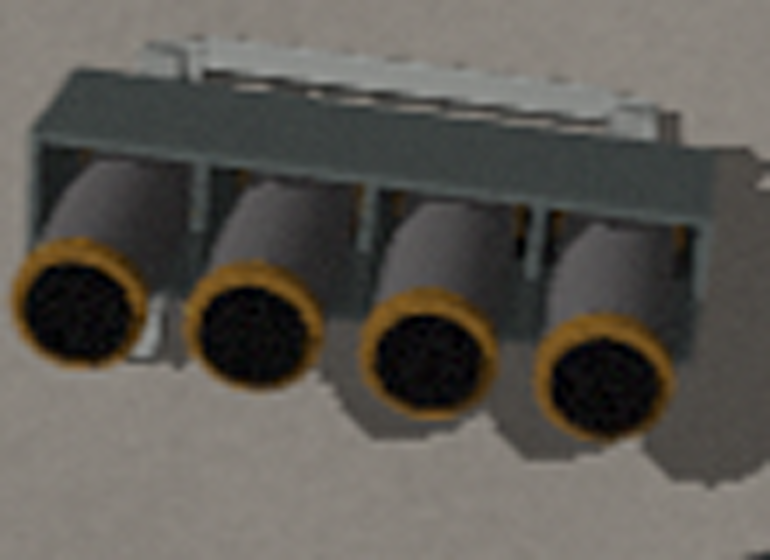

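View pics/v2.png

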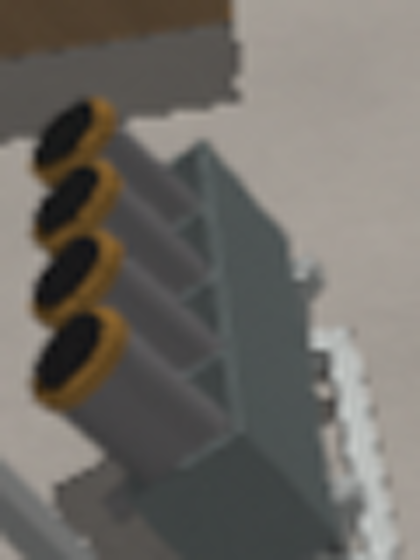

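View pics/v3.png

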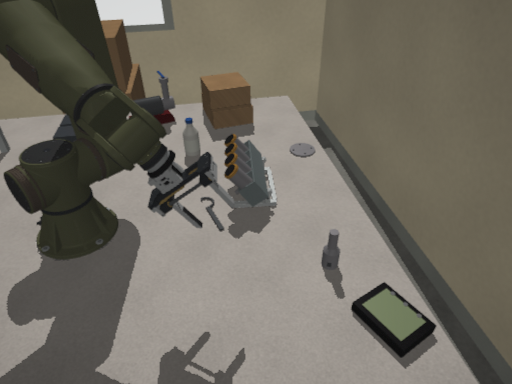

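View pics/v4.png

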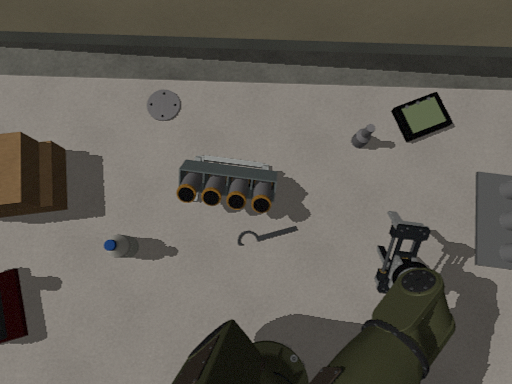

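The four tops line up and all lean equally, with the bystanders unmoved. The last check is the socket direction, comparing a leaned model with the earlier unobstructed view (p2) and the current one.

Run:
```python
import pickle
from ov import *
o0=w([0,0,CR[2]],[0,0,0]); M=np.c_[[w([0,0,CR[2]],v)-o0 for v in np.eye(3)]].T
Ml=M@Ro.from_euler('y',-3,degrees=True).as_matrix()
def lean(y,a): return (w(CR,[-0.5,y,0]),Ml@Ro.from_euler('z',a,degrees=True).as_matrix())
out=[]
for f,y in(("p2.pkl",-34),("p3.pkl",-103)):
    S,T=pickle.load(open(f,"rb"))
    S["img"]=np.clip(S["img"].astype(float)*1.8,0,255).astype(np.uint8)
    b=(222,148,40,55) if y==-34 else (222,155,40,55)
    out+=[overlay(S,0,b,9,[lean(y,0)],(-.6,-.1),False),overlay(S,0,b,9,None,(0,0),False)]
cv2.imwrite("pics/w.png",cv2.resize(np.hstack(out),None,fx=.55,fy=.55))
cv2.imwrite("pics/w1.png",np.hstack(out[:2]));cv2.imwrite("pics/w2.png",np.hstack(out[2:]))
```

```text
(no output)
```

View pics/w1.png

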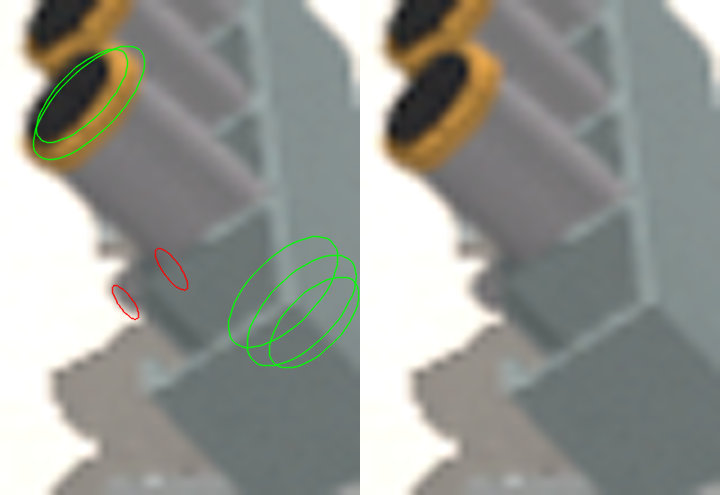

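View pics/w2.png

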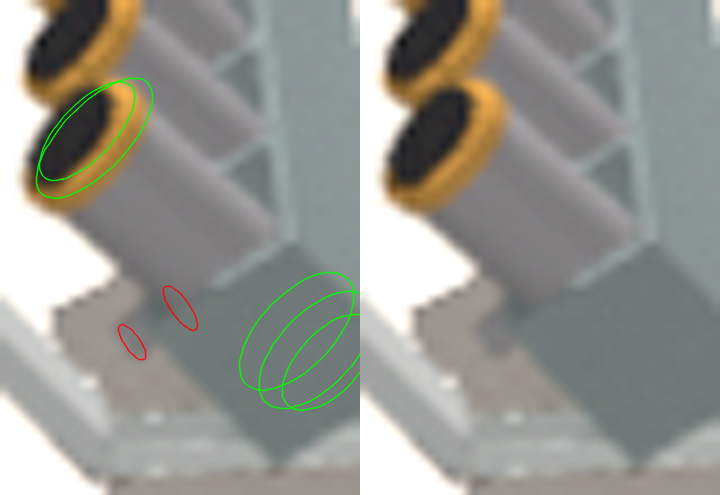

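```bash
python3 -c "
from cell import manip
print(manip.sign_off()); print(manip.read_state()['clock'])"
```

```text
the job is handed in; nothing more can be done
None
the job is handed in; nothing more can be done
```

I put both loose converters into the two empty carrier cells and handed the job in at about 28 s of the 58 s allowed. The sign-off gave no verdict.

**How they went in:** I gripped each one above its socket and tilted it 35°. Then I slid it along the cell axis until the foot touched the pad, and released it slowly. Pad contact came within about 1 mm of the depth I had worked out. The first was pressed a little harder than I meant, about 50 N at the wrist, and I eased off before releasing. The second stayed around 15–20 N.

**Last checks:**
- **Seating:** all four tops line up in both pictures. The new ones sit at the same height as the two already loaded.
- **Lean:** when released, each rested forward by about 3–4° against its slot. The two already loaded lean the same way, so I left it.
- **Sockets:** both show in front of the front wall, within about 1 px (roughly 3 mm) of where they should be. The second converter hides the first one's socket in the final picture, so that check uses the picture taken just after the first was placed.
- **Surroundings:** the loaded converters, horn, spanner and bottle look unmoved, and the arm was clear of everything.

**What did not agree:**
- The gripper read about 55 mm when closed on the 52 mm cylinder, and I could not explain it. Neither converter slipped.
- My carrier model looked about 2% too long in the top picture, so I centred the converters by eye against the cell walls.

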